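# Raise the seedling lamp to the next hole

### The arm

A 6-joint arm with a two-finger parallel gripper is mounted at the origin on the work surface. World frame = base frame: x ahead of the robot, y to its left, z up, the work surface at z = 0. Lengths are in m, angles in rad, forces in N, time in s.
With the tool pointing down it reaches from about 0.25 to 0.725 m from the base axis. Payload 9.7 kg.
Tool frame: the origin (TCP) lies on the centre line of the jaws, within the pads' length; the fingertips stand 8 mm ahead of it and the grasp point (between the pads) lies 11 mm behind it (tip_extent is the distance from the TCP to the fingertips, in m); x points along the fingers, y is the direction in which the jaws open and shut, and the axes are right-handed (so a half turn about x gives the same grasp; the last joint's range is limited). The gripper opens to 85 mm and grips with 20 to 120 N. Pads are 22 mm wide; open, the fingers measure 114 mm over their backs; the gripper's body (76 mm by 85 mm) begins 54 mm behind the grasp point. The pads swing forward as they close: fully open they stand 13 mm farther back than shut.
Start: joints at [1.298, 0.087, 0.176, 1.66, 0, 1.571], TCP at [0.148, 0.53, 0.239] pointing down, gripper open.
Joint ranges: [-3.13, 3.13], [-0.85, 1.81], [-1.15, 1.24], [-2.2, 2.28], [-1.44, 1.52], [-3.14, 3.14]. Speed limits (rad/s): [2.22, 2.22, 2.57, 3.14, 3.14, 3.14].

### API

Orientations are given as a unit quaternion [w, x, y, z].
In Python, from plant import read_state, read_camera, camera_params, sign_off, outline_of, tip_extent gives the robot as it stands.
- The arm moves only by the shell command python3 -m handwheel 'ROWS' [FORCE]. ROWS is JSON, a list of rows, each an object of numbers: "jaw": the closure, from 0 (fully open) to 1 (shut); "tx", "ty", "tz": the shift along the tool's x, y, z in cm; "spin": the turn about the tool's x in rad. A call has 1 to 5 rows; each row shifts and turns the commanded pose from where the row before left it, along the tool's axes as they then stand; what a row does not reach is not made up. A row lasts 1/12 s, in which the tool goes at most 41.7 mm and 7.16 degrees, less where a joint would pass 70% of its speed; a pose out of reach is approached as far as the arm can. A call with a gripper value outside its range is refused whole. The fingers move at their own pace and stop on an object; FORCE is the grip in N (left out, the last holds). Time passes only in rows, so rows that do not move let the fingers close. It gives the time, the measured TCP pose, the force and the opening at its end, in the units of the state.
- read_state(): the state, without advancing time (a new reading comes with each control period).
- read_camera(name): name is "side" or "top" or "wrist"; returns the picture (480x640x3 uint8, blue, green, red); there is no depth.
- camera_params(name): a dict with "K" (3x3 intrinsics, pixels), "k1" (the pictures are not rectified: a ray, as slopes to the right and down, at radius r is drawn at 1 + k1 r^2 times it, then the intrinsics apply), "cam_to_world" (4x4, takes a point from camera to world coordinates); the wrist camera has in their place "mount" (4x4, takes a point from camera to tool coordinates, whose origin is the TCP and whose axes are the tool frame's). Camera axes: x right, y down, z forward; pixel columns grow to the right and rows downward; lengths in m; the calibration is good to about 2 mm. A picture is of the moment at which its call begins: read the wrist's pose just before it. camera_params takes no time and is no camera call.
- sign_off(): hands the job in, once; it reports no verdict.
Trained networks look in the newest picture that a camera, given by its name, has taken for a name from the list of things; names that differ only in an ending like _2 or _b are one class to them, and where a whole thing is asked for, a point or a joint stands for the part that bears it (a point fixed in the world has none). Each returns a list of dicts, best first, with "score" (0 to 1); they miss things now and then, are a little off and sometimes report something else, mostly with a low value. They report only what shows in the picture. A call takes as long as a camera call. They do not tell look-alikes from the thing itself.
- outline_of(query, camera): "region" (480x640 bool, what is visible of it) and "at" ([column, row] in pixels, amid what is visible of it).
The state is a dict: "time_s": time; "qpos": joint angles; "dq": joint speeds; "effort": joint torques, N m; "position": TCP position; "orientation": TCP orientation; "force": force on the tool from outside, world axes, zero at the start; "torque": the same for the moment, N m; "width": finger opening in m.
Only numpy, scipy, OpenCV 4.12 (cv2) and the standard library are available. Lean on these libraries where they do the work, as an engineer would, in place of code of your own. Each camera call takes 0.05 s, during which the arm holds its last target.

### The job

The seedlings are growing up into the LED bar: raise the lamp on its telescopic post to the upper of the post's two holes and leave it swung back in line over the row of pots, with its sprung button popped right out through that hole so that the lamp is locked there. Keep the bar turned out of line until the button is past the lower hole, or it will lock there; ease it home gently without forcing the button against the tube, and do not disturb the pots, vial and dish.

Things in the scene. Friction and masses are not known exactly. Their poses are not given: they have to be found in the camera images.
- base: Foot of the lamp stand, fixed to the bench: white plate 125 x 130 mm, 12 mm thick, with a round clamp boss 54 mm across, 45 mm high. Origin: on the upright axis of the post, at bench level; z up; x points along the row of pots. The post, a fixed aluminium tube, rises from the boss.
- clamp (a point): Centre of the boss's top, 45 mm over the bench. The post clamped in it: 33 mm outside, bore 28 mm, two 10.5 mm round holes (black dots) one above the other on the foot's -y side, 50 mm apart. Its clamped height differs from stand to stand and is not measured: lower hole's centre 52 to 88 mm, upper hole's 102 to 138 mm, rim 150 to 186 mm above the bench.
- lamp: LED bar and inner tube, one piece, 0.3 to 0.5 kg. Aluminium bar 400 long x 34 wide x 30 mm high, from x = -60 to +340 mm; x along the bar, z up; origin on the tube's axis at mid-height of the bar: take hold there, across the width. Starts low, origin 219 to 227 mm over the bench, turned 0.45 to 0.85 rad clockwise (from above) out of line with the foot's x.
- tube_end (a point): Lower end of the lamp's steel inner tube (26 mm thick), on its axis, 203 mm below the lamp's origin, inside the post. The tube slides (lamp's origin 219 to 323 mm over the bench) and turns (-1.4 to +0.7 rad from in line) in a snug bush with 8 to 10 N and 0.1 N m of friction, so it stays where it is left. The button meets the holes when the bar's x lies along the foot's x, within about 0.08 rad.
- button: Round-nosed steel spring button, 8 mm thick, on the inner tube's side facing the lamp's -y, 179 mm below the lamp's origin. Origin: tip of its nose, 14 mm from the tube's axis while held in by the bore (spring 4.5 N), 20.5 mm when popped out of a hole (2 N). Once out it locks sliding and turning, with 1 to 2 mm play; pulling cannot free it. Over 15 N on it spoils the hole.
- pot0: Brown plastic pot with seedlings, 93 mm across and 105 mm high (leaves to about 195 mm), loose; origin at the centre of its underside. First of the row under the bar, about 110 mm from the post's axis.
- pot1: The same, second of the row, about 210 mm from the post's axis.
- pot2: The same, third of the row, about 315 mm from the post's axis.
- vial: Capped glass vial, 29 mm across, 85 mm high, loose, standing beside the stand on the foot's -y side; origin at the centre of its underside.
- dish: Petri dish, 94 mm across, 15 mm high, loose, beside the pots on the foot's -y side; origin at the centre of its underside.
There are look-alikes about, which are no part of the job. There is more than one size of the base; the one meant has the size given above.

How it is judged:
By the outcome, as a careful person would: the job done as asked, in the order asked, and still so for the second after the job is handed in, with the robot touching nothing.
It also fails if it takes over 58 s, if anything falls off the work surface, if the arm or the gripper's body presses on something with over 40 N, if the wrist force passes 120 N, or if a joint passes its speed limit or range.

## Working session

There is one attempt and no reset: what is moved stays moved. The work goes in short steps, Python scripts to look and compute and a shell command to move; the robot and the scene stay as the last step left them, time stands still between calls to the robot, and variables do not carry over. Pictures are saved under pics/ and viewed, and the job is handed in when it is done.

```bash
ls; mkdir -p pics; python3 - <<'E'
from plant import *
import cv2
s=read_state(); print({k:s[k] for k in('time_s','position','orientation','force','width')}, tip_extent)
for n in('side','top','wrist'):
    cv2.imwrite(f'pics/{n}0.png',read_camera(n)); p=camera_params(n); print(n,p)
E
```

```text
pics
{'time_s': 0.0, 'position': array([0.14813339, 0.52945159, 0.23857523]), 'orientation': array([ 0.70048011,  0.09568297,  0.70059694, -0.09662455]), 'force': array([-0.40419531, -0.08165027, -0.16816824]), 'width': 0.0854632859730676} 0.008
side {'K': array([[438.71291421,   0.        , 314.44493126],
       [  0.        , 438.71291421, 239.12358868],
       [  0.        ,   0.        ,   1.        ]]), 'k1': -0.06571892485288629, 'cam_to_world': array([[ 0.72296304,  0.38668575, -0.57253696,  1.04599912],
       [ 0.69060311, -0.38073078,  0.61490765, -0.52650621],
       [ 0.01979358, -0.83995131, -0.54230067,  0.5741796 ],
       [ 0.        ,  0.        ,  0.        ,  1.        ]])}
top {'K': array([[599.43267978,   0.        , 322.11046423],
       [  0.        , 599.43267978, 224.44619322],
       [  0.        ,   0.        ,   1.        ]]), 'k1': -0.11563773610631445, 'cam_to_world': array([[-0.02805751, -0.98294673,  0.18173746,  0.39828513],
       [-0.9992798 ,  0.02293435, -0.03023077, -0.05600945],
       [ 0.0255472 , -0.18245477, -0.98288229,  1.34531765],
       [ 0.        ,  0.        ,  0.        ,  1.        ]])}
wrist {'K': array([[359.56365498,   0.        , 318.79507041],
       [  0.        , 359.56365498, 241.93811059],
       [  0.        ,   0.        ,   1.        ]]), 'k1': -0.027318522026973022, 'mount': array([[ 2.54233018e-04, -3.00973866e-01,  9.53632354e-01,
        -1.33451133e-01],
       [ 9.99999967e-01,  5.33961521e-05, -2.49742118e-04,
         5.43249564e-04],
       [ 2.42455525e-05,  9.53632387e-01,  3.00973870e-01,
        -7.75776428e-02],
       [ 0.00000000e+00,  0.00000000e+00,  0.00000000e+00,
         1.00000000e+00]])}
```

View pics/side0.png

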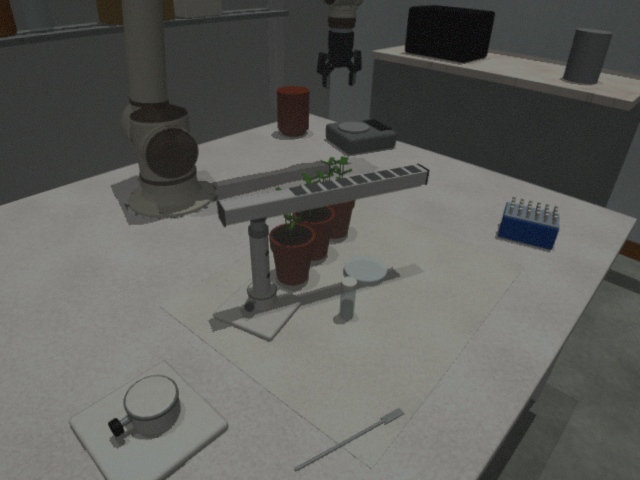

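View pics/top0.png

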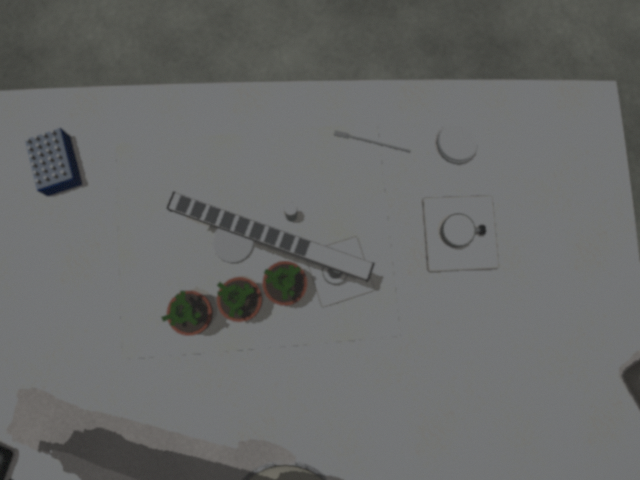

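View pics/wrist0.png

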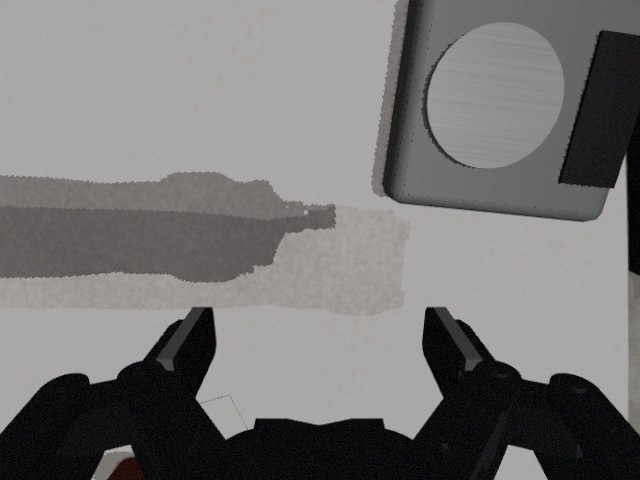

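```bash
cat > h.py <<'E'
import numpy as np, cv2
from plant import *
def cw(n):
    p=camera_params(n)
    if 'cam_to_world' in p: return p['K'],p['k1'],p['cam_to_world']
    from scipy.spatial.transform import Rotation as R
    s=read_state();q=s['orientation'];T=np.eye(4);T[:3,:3]=R.from_quat([q[1],q[2],q[3],q[0]]).as_matrix();T[:3,3]=s['position']
    return p['K'],p['k1'],T@p['mount']
def proj(n,P,c=None):
    K,k1,T=c or cw(n);P=np.atleast_2d(P);Q=(P-T[:3,3])@T[:3,:3];x=Q[:,:2]/Q[:,2:]
    x=x*(1+k1*(x**2).sum(1,keepdims=True));return x@K[:2,:2].T+K[:2,2]
def ray(n,uv,c=None):
    K,k1,T=c or cw(n);u=cv2.undistortPoints(np.array([[uv]],float),K,np.array([k1,0,0,0.]))[0,0]
    d=T[:3,:3]@np.array([u[0],u[1],1]);return T[:3,3],d
def onz(n,uv,z,c=None):
    o,d=ray(n,uv,c);return o+d*(z-o[2])/d[2]
E
python3 - <<'E'
from h import *
im={}
for n in('top','side'):
    im[n]=read_camera(n)
    for q in('lamp','base','pot0','vial','dish','button'):
        r=outline_of(q,n)
        for i,d in enumerate(r[:4]):
            m=d['region']; print(n,q,round(d['score'],2),np.round(d['at']),m.sum(), np.round(onz(n,d['at'],0.0),3))
            np.save(f'{n}_{q}_{i}.npy',m)
for n,(a,b,c,d) in dict(side=(130,350,200,450),top=(170,320,150,390)).items():
    cr=im[n][a:b,c:d]; cv2.imwrite(f'pics/{n}_c.png',cv2.resize(cr,None,fx=3.1,fy=2.7 if n=='side' else 3.1,interpolation=cv2.INTER_CUBIC)[:600,:800])
E
```

```text
top lamp 0.68 [270. 235.] 4273 [0.625 0.021 0.   ]
top base 0.8 [464. 230.] 5256 [ 0.627 -0.424  0.   ]
top base 0.7 [340. 283.] 1896 [ 0.512 -0.133  0.   ]
top pot0 0.85 [287. 284.] 1573 [ 0.514 -0.014  0.   ]
top pot0 0.69 [189. 313.] 1665 [0.454 0.205 0.   ]
top vial 0.53 [291. 212.] 225 [ 0.678 -0.027  0.   ]
top dish 0.91 [230. 245.] 958 [0.605 0.112 0.   ]
side lamp 0.62 [315. 194.] 5163 [0.278 0.296 0.   ]
side base 0.8 [257. 312.] 3011 [ 0.539 -0.14   0.   ]
side base 0.68 [149. 426.] 11465 [ 0.617 -0.412  0.   ]
side pot0 0.95 [318. 217.] 1402 [0.374 0.207 0.   ]
side pot0 0.93 [293. 249.] 2496 [0.433 0.06  0.   ]
side pot0 0.6 [338. 208.] 968 [0.378 0.283 0.   ]
side vial 0.82 [349. 298.] 622 [0.639 0.018 0.   ]
side dish 0.85 [366. 270.] 1001 [0.604 0.116 0.   ]
```

```bash
ls pics
```

```text
side0.png
side_c.png
top0.png
top_c.png
wrist0.png
```

View pics/side_c.png

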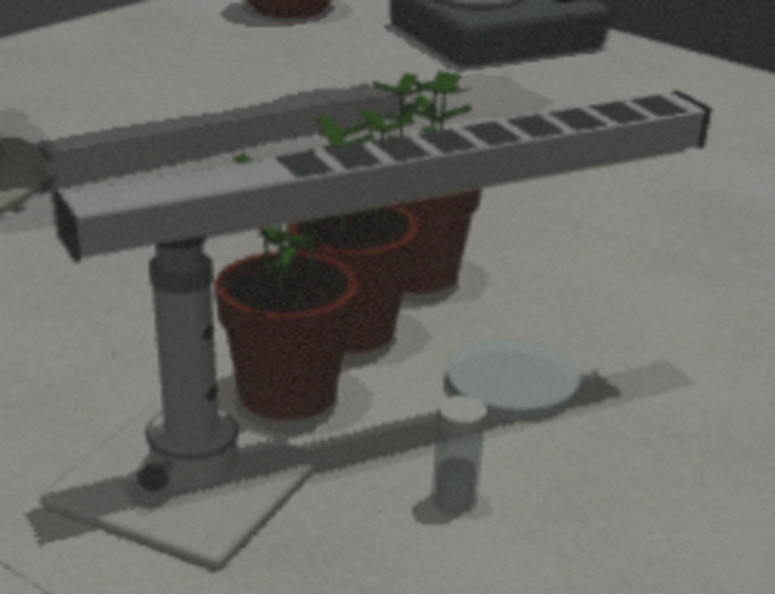

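View pics/top_c.png

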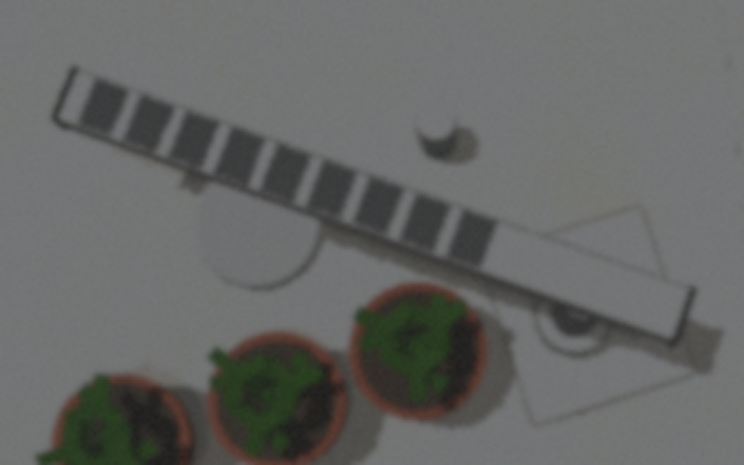

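```bash
cat > fit.py <<'E'
from h import *
from scipy.optimize import minimize
def boxc(p,tube=True):
    x,y,z,w=p;c,s=np.cos(w),np.sin(w);R=np.array([[c,-s,0],[s,c,0],[0,0,1]])
    B=np.array([[a,b,d] for a in(-.06,.34) for b in(-.017,.017) for d in(-.015,.015)])
    return B@R.T+[x,y,z]
def sil(n,p,c,S=4):
    m=np.zeros((480*S,640*S),np.uint8)
    h=cv2.convexHull(((proj(n,boxc(p),c)+.5)*S).astype(np.float32));cv2.fillConvexPoly(m,np.round(h).astype(np.int32),255)
    return cv2.resize(m,(640,480),interpolation=cv2.INTER_AREA)/255.
def fit(masks,p0):
    C={n:cw(n) for n in masks}
    M={n:cv2.GaussianBlur(m.astype(float),(0,0),1.5) for n,m in masks.items()}
    def f(p):return sum(((cv2.GaussianBlur(sil(n,p,C[n]),(0,0),1.5)-M[n])**2).sum() for n in masks)
    s=np.array([.02,.02,.015,.05]);S=np.vstack([p0]+[p0+s*e for e in np.eye(4)])
    r=minimize(f,p0,method='Nelder-Mead',options=dict(initial_simplex=S,xatol=1e-4,fatol=.05,maxiter=250));return r.x,r.fun
E
python3 - <<'E'
from fit import *
mt=np.load('top_lamp_0.npy');ms=np.load('side_lamp_0.npy')
for n,m in(('top',mt),('side',ms)):
    im=cv2.imread(f'pics/{n}0.png');im[m]=im[m]//2+np.array([0,0,120],np.uint8);cv2.imwrite(f'pics/m_{n}.png',im)
for ms_ in ({'top':mt,'side':ms},):
    p,f=fit(ms_,np.array([.53,-.115,.223,.9]));print(np.round(p,4),f)
for n in('top','side'):
    im=cv2.imread(f'pics/{n}0.png');im=cv2.resize(im,None,fx=2,fy=2)
    h=cv2.convexHull((proj(n,boxc(p))*2).astype(np.float32));cv2.polylines(im,[np.int32(h)],True,(0,0,255),1)
    o=(320,360) if n=='top' else (380,260); cv2.imwrite(f'pics/f_{n}.png',im[o[1]:o[1]+340,o[0]:o[0]+500])
# base plate corners at z=.012, top view
C=[onz('top',(150+a/3.1,170+b/3.1),.012) for a,b in((640,206),(692,374),(536,424))]
print(np.round(C,4)); a,b,c=C; d=b-c;e=a-b
print(np.linalg.norm(d),np.linalg.norm(e),np.arctan2(-d[1],-d[0]),np.arctan2(e[0],-e[1]), (a+c)/2)
E
```

```text
[ 0.5347 -0.1229  0.2204  1.2022] 190.8318624440934
[[ 0.6154 -0.1738  0.012 ]
 [ 0.4923 -0.2067  0.012 ]
 [ 0.4597 -0.0936  0.012 ]]
0.11769581979442653 0.1274856364869665 1.8513476166612308 1.8313615576322315 [ 0.53755131 -0.13369976  0.012     ]
```

View pics/f_side.png

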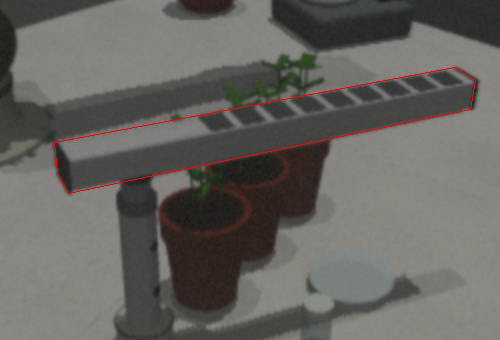

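View pics/f_top.png

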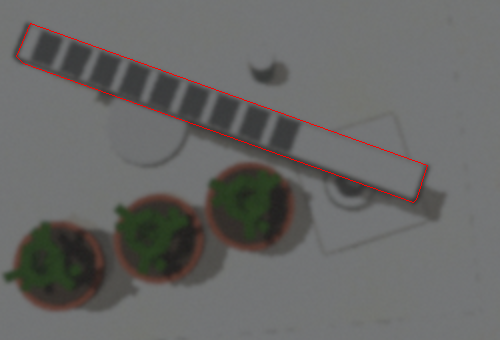

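View pics/m_side.png

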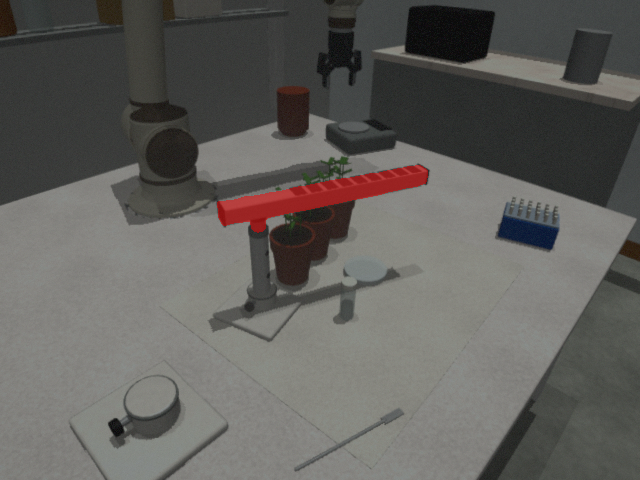

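```bash
python3 - <<'E'
from fit import *
mt=np.load('top_lamp_0.npy');
im=cv2.imread('pics/side0.png')
cv2.imwrite('pics/post.png',cv2.resize(im[205:325,215:315],None,fx=5,fy=5,interpolation=cv2.INTER_CUBIC))
im=cv2.imread('pics/top0.png')
cv2.imwrite('pics/baset.png',cv2.resize(im[225:315,300:400],None,fx=6,fy=6,interpolation=cv2.INTER_CUBIC))
ax=np.array([.5345,-.1235]);
for w in(1.80,1.84,1.88):
    h=ax+.0165*np.array([np.sin(w),-np.cos(w)])
    for z in(.052,.06,.07,.08,.088,.102,.11,.12,.13,.138): print(w,z,np.round(proj('side',[*h,z])[0],1))
print(proj('side',[[*ax,.045],[*ax,.15],[*ax,.186]]))
E
```

```text
1.8 0.052 [267.5 288.5]
1.8 0.06 [267.3 285.2]
1.8 0.07 [267.1 280.9]
1.8 0.08 [266.9 276.6]
1.8 0.088 [266.7 273.2]
1.8 0.102 [266.4 267. ]
1.8 0.11 [266.2 263.4]
1.8 0.12 [266.  258.8]
1.8 0.13 [265.7 254.2]
1.8 0.138 [265.6 250.5]
1.84 0.052 [267.7 288.3]
1.84 0.06 [267.5 285. ]
1.84 0.07 [267.3 280.8]
1.84 0.08 [267.1 276.4]
1.84 0.088 [266.9 273. ]
1.84 0.102 [266.6 266.8]
1.84 0.11 [266.4 263.2]
1.84 0.12 [266.2 258.6]
1.84 0.13 [266. 254.]
1.84 0.138 [265.8 250.3]
1.88 0.052 [267.9 288.1]
1.88 0.06 [267.7 284.8]
1.88 0.07 [267.5 280.6]
1.88 0.08 [267.3 276.3]
1.88 0.088 [267.1 272.8]
1.88 0.102 [266.8 266.6]
1.88 0.11 [266.6 263. ]
1.88 0.12 [266.4 258.4]
1.88 0.13 [266.2 253.8]
1.88 0.138 [266.  250.1]
[[260.50140737 288.4674971 ]
 [257.65555895 242.00299687]
 [256.60184202 224.43878792]]
```

View pics/post.png

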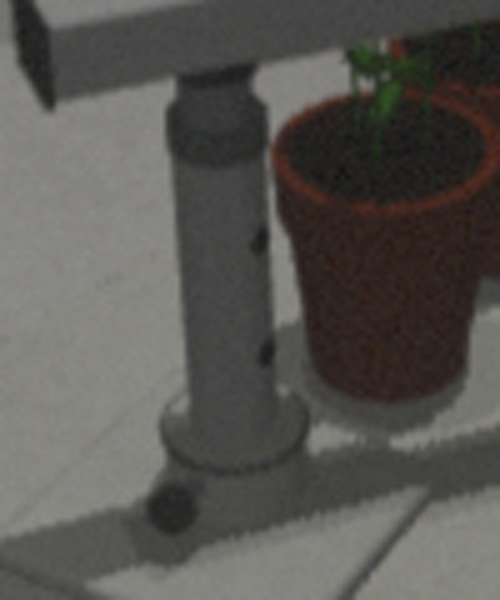

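View pics/baset.png

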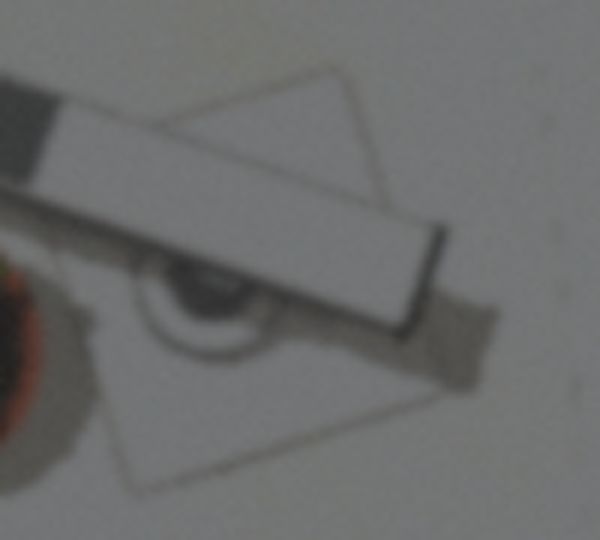

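```bash
python3 - <<'E'
from fit import *
c=cw('top')
def P(a,b,z=.012): return onz('top',(300+(a+.5)/6-.5,225+(b+.5)/6-.5),z,c)[:2]
for a,b,k in(((138,492),(440,395),0),((165,125),(332,65),0),((138,492),(60,245),1),((388,205),(335,68),1)):
    d=P(*a)-P(*b) if k==0 else P(*b)-P(*a)
    t=np.arctan2(d[1],d[0]); print(a,np.round(P(*a),4),np.round(P(*b),4),t+(np.pi/2 if k else 0), t)
print('boss',P(208,285,.045))
C=cw('side')
for w in(1.81,1.84,1.87):
  for ax in((.5345,-.1235),):
    h=np.array(ax)+.0165*np.array([np.sin(w),-np.cos(w)])
    from scipy.optimize import brentq
    print(w,[brentq(lambda z:proj('side',[*h,z],C)[0,1]-v,.03,.2) for v in(275.4,253)])
E
```

```text
(138, 492) [ 0.4601 -0.0929] [ 0.4928 -0.206 ] 1.852010327451516 1.852010327451516
(165, 125) [ 0.5966 -0.1069] [ 0.6179 -0.1704] 1.8938427802153568 1.8938427802153568
(138, 492) [ 0.4601 -0.0929] [ 0.5524 -0.0664] 1.85015646574539 0.27936013895049344
(388, 205) [ 0.5643 -0.1894] [ 0.6167 -0.1715] 1.9001877063145072 0.32939137951961067
boss [ 0.53262818 -0.11948075]
1.81 [0.08274576856816965, 0.13248654409919416]
1.84 [0.08241815153673203, 0.13219244750330034]
1.87 [0.08208484377864445, 0.1318932218641693]
```

```bash
cat >> h.py <<'E'
from scipy.spatial.transform import Rotation as R
def tool():
    s=read_state();q=s['orientation'];return s,R.from_quat([q[1],q[2],q[3],q[0]]).as_matrix()
def rep(target=None,yaw=None):
    s,M=tool();print('t',round(s['time_s'],2),'p',np.round(s['position'],4),'w',round(s['width'],4),'F',np.round(s['force'],1),'T',np.round(s['torque'],2),'q6',np.round(s['qpos'],2))
    print('y ang',round(np.arctan2(M[1,1],M[0,1]),4),'xaxis',np.round(M[:,0],3),'z',np.round(M[:,2],3))
    if target is not None:print('need cm in tool xyz',np.round(100*M.T@(np.array(target)-s['position']),2))
E
python3 -c "
from h import *
rep([.534,-.122,.30])"
```

```text
t 0.85 p [0.1482 0.5297 0.2393] w 0.0856 F [-0.9 -0.1 -0.4] T [-0.03 -0.04  0.03] q6 [1.3  0.09 0.18 1.66 0.   1.57]
y ang 1.298 xaxis [-0.  0. -1.] z [ 0.963 -0.269 -0.   ]
need cm in tool xyz [ -6.07 -52.36  54.71]
```

```bash
python3 -m handwheel '[{"jaw":0,"tx":-3},{"jaw":0,"tx":-3},{"jaw":0,"tx":-1,"ty":-1,"tz":1},{"jaw":0,"ty":-2,"tz":2.1},{"jaw":0,"ty":-2,"tz":2.1}]' 40 && python3 -m handwheel '[{"jaw":0,"ty":-2,"tz":2.1},{"jaw":0,"ty":-2,"tz":2.1},{"jaw":0,"ty":-2,"tz":2.1},{"jaw":0,"ty":-2,"tz":2.1},{"jaw":0,"ty":-2,"tz":2.1}]' && python3 -m handwheel '[{"jaw":0,"ty":-2,"tz":2.1},{"jaw":0,"ty":-2,"tz":2.1},{"jaw":0,"ty":-2,"tz":2.1},{"jaw":0,"ty":-2,"tz":2.1},{"jaw":0,"ty":-2,"tz":2.1}]' && python3 -m handwheel '[{"jaw":0,"ty":-2,"tz":2.1},{"jaw":0,"ty":-2,"tz":2.1},{"jaw":0,"ty":-2,"tz":2.1},{"jaw":0,"ty":-2,"tz":2.1},{"jaw":0,"ty":-2,"tz":2.1}]'; python3 -c "
from h import *
rep([.534,-.122,.30])"
```

```text
t 0.85 p [0.1482 0.5297 0.2393] w 0.0856 F [-0.9 -0.1 -0.4] T [-0.03 -0.04  0.03] q6 [1.3  0.09 0.18 1.66 0.   1.57]
y ang 1.298 xaxis [-0.  0. -1.] z [ 0.963 -0.269 -0.   ]
need cm in tool xyz [ -6.07 -52.36  54.71]validation failed for argument at $[0]...
```

```bash
python3 -m handwheel '[{"jaw":0,"tx":-3,"ty":0,"tz":0,"spin":0},{"jaw":0,"tx":-3,"ty":0,"tz":0,"spin":0}]' 40
```

```text
time_s: 1.02
position: [0.148, 0.5288, 0.2983]
orientation: [0.7, 0.095, 0.701, -0.098]
force: [0.6, 0.7, 0.6]
width: 0.0853
```

```bash
python3 -m handwheel '[{"jaw":0,"tx":-1,"ty":-1,"tz":1,"spin":0},{"jaw":0,"tx":0,"ty":-2,"tz":2.1,"spin":0},{"jaw":0,"tx":0,"ty":-2,"tz":2.1,"spin":0},{"jaw":0,"tx":0,"ty":-2,"tz":2.1,"spin":0},{"jaw":0,"tx":0,"ty":-2,"tz":2.1,"spin":0}]' && python3 -m handwheel '[{"jaw":0,"tx":0,"ty":-2,"tz":2.1,"spin":0},{"jaw":0,"tx":0,"ty":-2,"tz":2.1,"spin":0},{"jaw":0,"tx":0,"ty":-2,"tz":2.1,"spin":0},{"jaw":0,"tx":0,"ty":-2,"tz":2.1,"spin":0},{"jaw":0,"tx":0,"ty":-2,"tz":2.1,"spin":0}]' && python3 -m handwheel '[{"jaw":0,"tx":0,"ty":-2,"tz":2.1,"spin":0},{"jaw":0,"tx":0,"ty":-2,"tz":2.1,"spin":0},{"jaw":0,"tx":0,"ty":-2,"tz":2.1,"spin":0},{"jaw":0,"tx":0,"ty":-2,"tz":2.1,"spin":0},{"jaw":0,"tx":0,"ty":-2,"tz":2.1,"spin":0}]' && python3 -m handwheel '[{"jaw":0,"tx":0,"ty":-2,"tz":2.1,"spin":0},{"jaw":0,"tx":0,"ty":-2,"tz":2.1,"spin":0},{"jaw":0,"tx":0,"ty":-2,"tz":2.1,"spin":0},{"jaw":0,"tx":0,"ty":-2,"tz":2.1,"spin":0},{"jaw":0,"tx":0,"ty":-2,"tz":2.1,"spin":0}]' ; python3 -c "
from h import *
rep([.534,-.122,.30])"
```

```text
time_s: 1.43
position: [0.2149, 0.4163, 0.3091]
orientation: [0.701, 0.096, 0.701, -0.096]
force: [0.0, -0.1, 0.1]
width: 0.0856
time_s: 1.85
position: [0.289, 0.2915, 0.3092]
orientation: [0.701, 0.096, 0.7, -0.096]
force: [-0.5, -0.3, 0.2]
width: 0.085
time_s: 2.27
position: [0.3631, 0.1669, 0.3093]
orientation: [0.701, 0.096, 0.7, -0.096]
force: [-0.3, 0.4, -0.4]
width: 0.0852
time_s: 2.68
position: [0.4373, 0.0422, 0.3093]
orientation: [0.701, 0.096, 0.7, -0.096]
force: [0.2, -0.1, 0.1]
width: 0.0857
t 2.68 p [0.4373 0.0422 0.3093] w 0.0857 F [ 0.2 -0.1  0.1] T [ 0.05 -0.    0.01] q6 [ 0.1  -0.14  0.09  1.8  -0.    0.37]
y ang 1.2977 xaxis [ 0. -0. -1.] z [ 0.963 -0.27   0.   ]
need cm in tool xyz [  0.93 -13.2   13.74]
```

```bash
python3 -m handwheel '[{"jaw":0,"tx":0,"ty":-2.2,"tz":2.3,"spin":0},{"jaw":0,"tx":0,"ty":-2.2,"tz":2.3,"spin":0},{"jaw":0,"tx":0,"ty":-2.2,"tz":2.3,"spin":0},{"jaw":0,"tx":0,"ty":-2.2,"tz":2.3,"spin":0},{"jaw":0,"tx":0,"ty":-2.2,"tz":2.3,"spin":0}]' && python3 -m handwheel '[{"jaw":0,"tx":0,"ty":-2.2,"tz":2.3,"spin":0},{"jaw":0,"tx":0,"ty":0,"tz":0,"spin":0.12},{"jaw":0,"tx":0,"ty":0,"tz":0,"spin":0.12},{"jaw":0,"tx":0,"ty":0,"tz":0,"spin":0.12},{"jaw":0,"tx":0,"ty":0,"tz":0,"spin":0.12}]' && python3 -m handwheel '[{"jaw":0,"tx":0,"ty":0,"tz":0,"spin":0.12},{"jaw":0,"tx":0,"ty":0,"tz":0,"spin":0.12},{"jaw":0,"tx":0,"ty":0,"tz":0,"spin":0.12},{"jaw":0,"tx":0,"ty":0,"tz":0,"spin":0.12},{"jaw":0,"tx":0,"ty":0,"tz":0,"spin":0.12}]'&& python3 -m handwheel '[{"jaw":0,"tx":0,"ty":0,"tz":0,"spin":0.12},{"jaw":0,"tx":0,"ty":0,"tz":0,"spin":0.12},{"jaw":0,"tx":0,"ty":0,"tz":0,"spin":0.12},{"jaw":0,"tx":0,"ty":0,"tz":0,"spin":0.12},{"jaw":0,"tx":0,"ty":0,"tz":0,"spin":0.105}]'; python3 - <<'E'
from h import *
rep([.534,-.122,.2095])
c=cw('wrist');im=read_camera('wrist')
from fit import boxc
p=(.5347,-.1229,.2204,1.2022)
r=outline_of('lamp','wrist')
for d in r[:2]: print(d['score'],d['at'],d['region'].sum())
if r: np.save('w_lamp.npy',r[0]['region'])
P=proj('wrist',boxc(p),c)
for a,b in((1,3),(3,7),(7,5),(5,1)): cv2.line(im,*[tuple(int(v) for v in P[k]) for k in(a,b)],(0,0,255),1)
cv2.imwrite('pics/w1.png',im)
E
```

```text
time_s: 3.1
position: [0.5184, -0.0948, 0.3092]
orientation: [0.701, 0.096, 0.7, -0.096]
force: [0.5, -0.0, -0.4]
width: 0.0858
time_s: 3.52
position: [0.5342, -0.121, 0.3089]
orientation: [0.657, 0.262, 0.657, -0.262]
force: [-0.5, -0.4, 0.1]
width: 0.0855
time_s: 3.93
position: [0.5341, -0.1206, 0.3091]
orientation: [0.55, 0.444, 0.55, -0.444]
force: [0.3, 0.7, 0.4]
width: 0.0854
time_s: 4.35
position: [0.5341, -0.1206, 0.3091]
orientation: [-0.399, -0.584, -0.399, 0.584]
force: [-0.0, -0.1, -0.5]
width: 0.0854
t 4.35 p [ 0.5341 -0.1206  0.3091] w 0.0854 F [-0.  -0.1 -0.5] T [ 0.02  0.   -0.03] q6 [-0.22  0.12  0.35  1.8  -0.    1.72]
y ang -0.3732 xaxis [-0. -0. -1.] z [-0.365 -0.931  0.   ]
need cm in tool xyz [9.96 0.05 0.13]
0.65 [317.6, 158.0] 20690
```

View pics/w1.png

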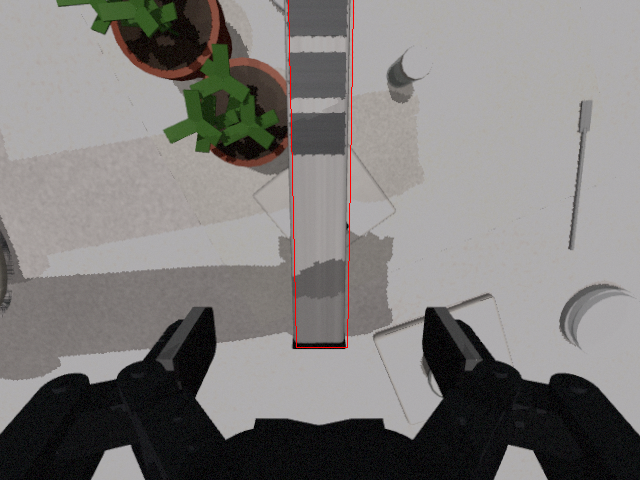

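```bash
python3 -m handwheel '[{"jaw":0,"tx":2.4,"ty":0,"tz":0.1,"spin":0},{"jaw":0,"tx":2.5,"ty":0,"tz":0,"spin":0},{"jaw":0,"tx":2.5,"ty":0,"tz":0,"spin":0},{"jaw":0,"tx":1.6,"ty":0,"tz":0,"spin":0},{"jaw":0,"tx":0.9,"ty":0,"tz":0,"spin":0}]' 40 && python3 -m handwheel '[{"jaw":0.3,"tx":0,"ty":0,"tz":0,"spin":0},{"jaw":0.4,"tx":0,"ty":0,"tz":0,"spin":0},{"jaw":0.45,"tx":0,"ty":0,"tz":0,"spin":0},{"jaw":0.5,"tx":0,"ty":0,"tz":0,"spin":0},{"jaw":0.5,"tx":0,"ty":0,"tz":0,"spin":0}]' 40;  python3 -c "
from h import *
rep([.534,-.122,.2095])
cv2.imwrite('pics/w2.png',read_camera('wrist'))"
```

```text
time_s: 4.87
position: [0.533, -0.1213, 0.2078]
orientation: [-0.401, -0.581, -0.402, 0.583]
force: [-0.3, -0.3, 0.8]
width: 0.0859
time_s: 5.28
position: [0.5344, -0.1215, 0.2114]
orientation: [0.401, 0.583, 0.4, -0.582]
force: [0.1, -0.3, -1.3]
width: 0.0428
t 5.28 p [ 0.5344 -0.1215  0.2114] w 0.0428 F [ 0.1 -0.3 -1.3] T [-0.02  0.05 -0.04] q6 [-0.22  0.07  0.11  1.6  -0.    1.71]
y ang -0.3666 xaxis [ 0.002 -0.    -1.   ] z [-0.358 -0.934 -0.   ]
need cm in tool xyz [ 0.19 -0.02  0.06]
```

View pics/w2.png

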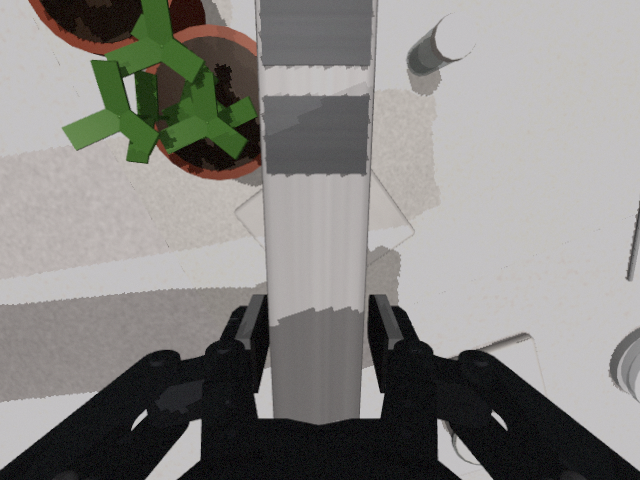

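```bash
python3 -m handwheel '[{"jaw":0.6,"tx":0.1,"ty":0,"tz":0,"spin":0},{"jaw":0.8,"tx":0,"ty":0,"tz":0,"spin":0},{"jaw":0.8,"tx":0,"ty":0,"tz":0,"spin":0},{"jaw":0.8,"tx":0,"ty":0,"tz":0,"spin":0},{"jaw":0.8,"tx":0,"ty":0,"tz":0,"spin":0}]' 70;  python3 -c "
from h import *
rep([.534,-.122,.2095])"
```

```text
time_s: 5.75
position: [0.5334, -0.1211, 0.2094]
orientation: [-0.4, -0.583, -0.401, 0.583]
force: [-5.4, 1.2, 1.2]
width: 0.0327
t 5.75 p [ 0.5334 -0.1211  0.2094] w 0.0327 F [-5.4  1.2  1.2] T [ 0.36  0.74 -0.02] q6 [-0.22  0.07  0.1   1.6   0.    1.71]
y ang -0.3669 xaxis [-0.001  0.001 -1.   ] z [-0.359 -0.933 -0.   ]
need cm in tool xyz [-0.01  0.09  0.06]
```

```bash
python3 -m handwheel '[{"jaw":0.8,"tx":0,"ty":-0.06,"tz":0,"spin":0},{"jaw":0.8,"tx":-0.2,"ty":0,"tz":0,"spin":0},{"jaw":0.8,"tx":-0.4,"ty":0,"tz":0,"spin":0},{"jaw":0.8,"tx":-0.4,"ty":0,"tz":0,"spin":0}]' 70;  python3 -c "
from h import *
rep()"
```

```text
time_s: 6.08
position: [0.5333, -0.1211, 0.2177]
orientation: [-0.4, -0.582, -0.401, 0.583]
force: [3.1, 0.0, -18.5]
width: 0.0331
t 6.08 p [ 0.5333 -0.1211  0.2177] w 0.0331 F [  3.1   0.  -18.5] T [-0.12 -1.08 -0.01] q6 [-0.22  0.07  0.12  1.62  0.    1.71]
y ang -0.3669 xaxis [-0.002  0.001 -1.   ] z [-0.359 -0.933  0.   ]
```

```bash
python3 -m handwheel '[{"jaw":0.8,"tx":-0.8,"ty":0.02,"tz":0,"spin":0},{"jaw":0.8,"tx":-0.8,"ty":0,"tz":0,"spin":0},{"jaw":0.8,"tx":-0.8,"ty":0,"tz":0,"spin":0},{"jaw":0.8,"tx":-0.8,"ty":0,"tz":0,"spin":0},{"jaw":0.8,"tx":-0.8,"ty":0,"tz":0,"spin":0}]' && python3 -m handwheel '[{"jaw":0.8,"tx":-0.8,"ty":0,"tz":0,"spin":0},{"jaw":0.8,"tx":-0.8,"ty":0,"tz":0,"spin":0},{"jaw":0.8,"tx":-0.8,"ty":0,"tz":0,"spin":0},{"jaw":0.8,"tx":-0.5,"ty":0,"tz":0,"spin":0},{"jaw":0.8,"tx":-0.1,"ty":0,"tz":0,"spin":0}]';  python3 - <<'E'
from fit import *
rep()
m={}
for n in('top','side'):
    im=read_camera(n);cv2.imwrite(f'pics/{n}3.png',im);r=outline_of('lamp',n);print([(d['score'],d['region'].sum()) for d in r]);m[n]=r[0]['region'] if r else None
m={k:v for k,v in m.items() if v is not None}
print(fit(m,np.array([.534,-.122,.30,1.2])))
E
```

```text
time_s: 6.5
position: [0.5333, -0.1211, 0.26]
orientation: [-0.4, -0.583, -0.401, 0.583]
force: [2.4, 0.5, -20.0]
width: 0.0334
time_s: 6.92
position: [0.5334, -0.1211, 0.2912]
orientation: [0.401, 0.583, 0.4, -0.582]
force: [-3.6, 2.7, -12.0]
width: 0.0328
t 6.92 p [ 0.5334 -0.1211  0.2912] w 0.0328 F [ -3.6   2.7 -12. ] T [ 0.68  0.88 -0.04] q6 [-0.22  0.11  0.3   1.76  0.    1.71]
y ang -0.367 xaxis [ 0.001 -0.    -1.   ] z [-0.359 -0.933 -0.   ]
[(0.64, np.int64(3296))]
[(0.9, np.int64(6188))]
(array([ 0.53625573, -0.11786357,  0.30019621,  1.20059739]), np.float64(2606.2010526918725))
```

View pics/side3.png

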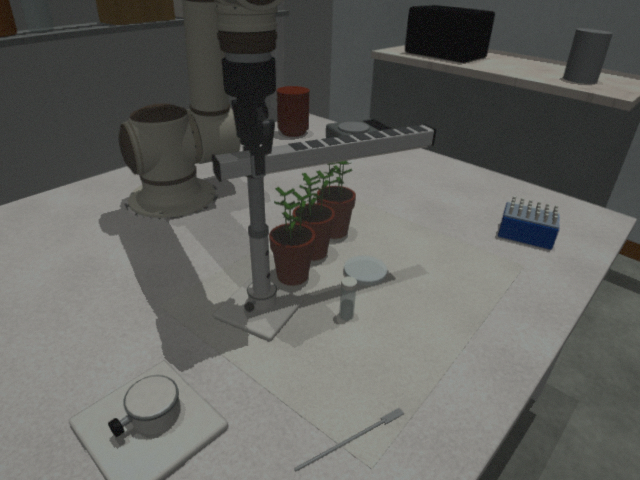

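```bash
python3 -m handwheel '[{"jaw":0.8,"tx":0,"ty":0,"tz":0,"spin":-0.03},{"jaw":0.8,"tx":0,"ty":0,"tz":0,"spin":-0.06},{"jaw":0.8,"tx":0,"ty":0,"tz":0,"spin":-0.06},{"jaw":0.8,"tx":0,"ty":0,"tz":0,"spin":-0.06},{"jaw":0.8,"tx":0,"ty":0,"tz":0,"spin":-0.06}]' && python3 -c "
from h import *
rep()" && python3 -m handwheel '[{"jaw":0.8,"tx":0,"ty":0,"tz":0,"spin":-0.06},{"jaw":0.8,"tx":0,"ty":0,"tz":0,"spin":-0.06},{"jaw":0.8,"tx":0,"ty":0,"tz":0,"spin":-0.06},{"jaw":0.8,"tx":0,"ty":0,"tz":0,"spin":-0.06},{"jaw":0.8,"tx":0,"ty":0,"tz":0,"spin":-0.03}]'&& python3 -c "
from h import *
rep()
for n in('top','side','wrist'): cv2.imwrite(f'pics/{n}4.png',read_camera(n))
im=cv2.imread('pics/top4.png');cv2.imwrite('pics/top4c.png',cv2.resize(im[180:330,140:400],None,fx=3,fy=3,interpolation=2))
im=cv2.imread('pics/side4.png');cv2.imwrite('pics/side4c.png',cv2.resize(im[205:325,215:315],None,fx=5,fy=5,interpolation=2))"
```

```text
time_s: 7.53
position: [0.5334, -0.1211, 0.2912]
orientation: [0.477, 0.524, 0.475, -0.522]
force: [-3.3, 3.0, 1.1]
width: 0.0329
t 7.53 p [ 0.5334 -0.1211  0.2912] w 0.0329 F [-3.3  3.   1.1] T [ 0.82  1.47 -0.08] q6 [-0.22  0.1   0.3   1.76  0.    1.44]
y ang -0.0942 xaxis [ 0.003 -0.001 -1.   ] z [-0.094 -0.996  0.   ]
time_s: 7.95
position: [0.5334, -0.1211, 0.2912]
orientation: [0.543, 0.454, 0.541, -0.454]
force: [-3.1, 2.8, 1.6]
width: 0.0331
t 7.95 p [ 0.5334 -0.1211  0.2912] w 0.0331 F [-3.1  2.8  1.6] T [ 0.67  1.39 -0.18] q6 [-0.22  0.1   0.3   1.76  0.    1.17]
y ang 0.1764 xaxis [ 0.003 -0.001 -1.   ] z [ 0.175 -0.984  0.001]
```

View pics/top4c.png

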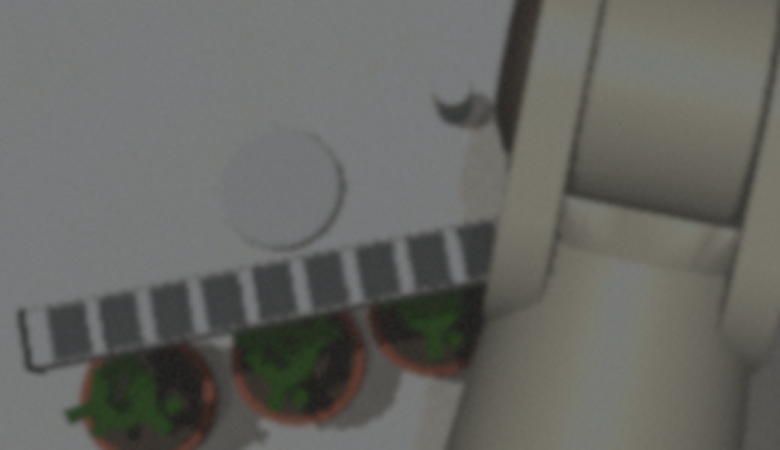

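View pics/wrist4.png

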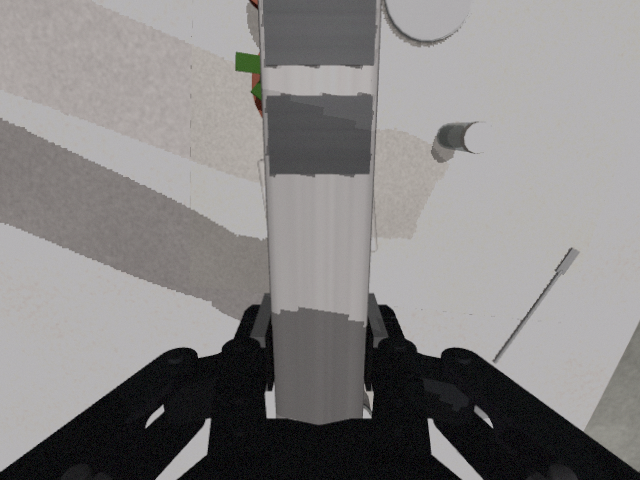

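View pics/side4c.png

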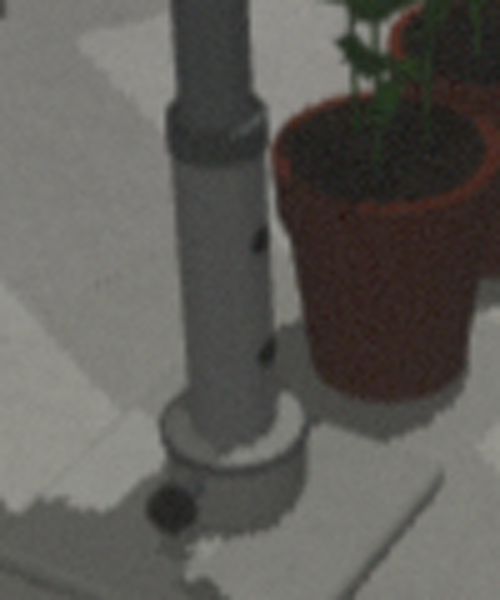

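```bash
python3 - <<'E'
from h import *
im=cv2.imread('pics/side0.png');cv2.imwrite('pics/basec.png',cv2.resize(im[270:350,200:320],None,fx=6,fy=6,interpolation=2))
im=cv2.imread('pics/w1.png');cv2.imwrite('pics/w1c.png',cv2.resize(im[140:260,230:420],None,fx=4,fy=4,interpolation=2))
E
```

```text
(no output)
```

View pics/basec.png

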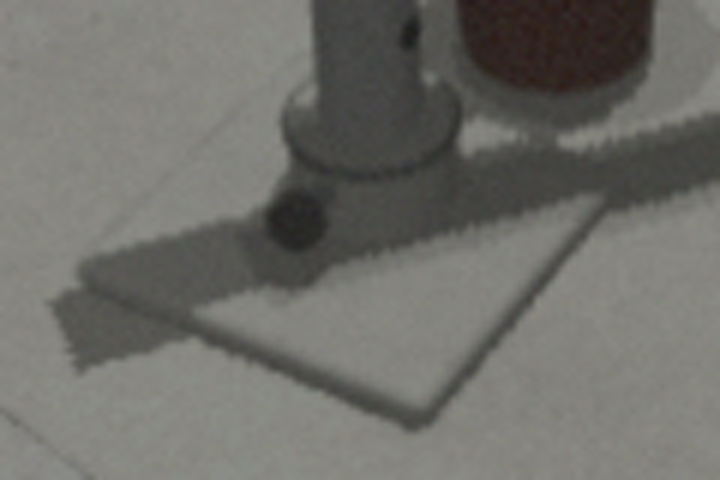

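View pics/w1c.png

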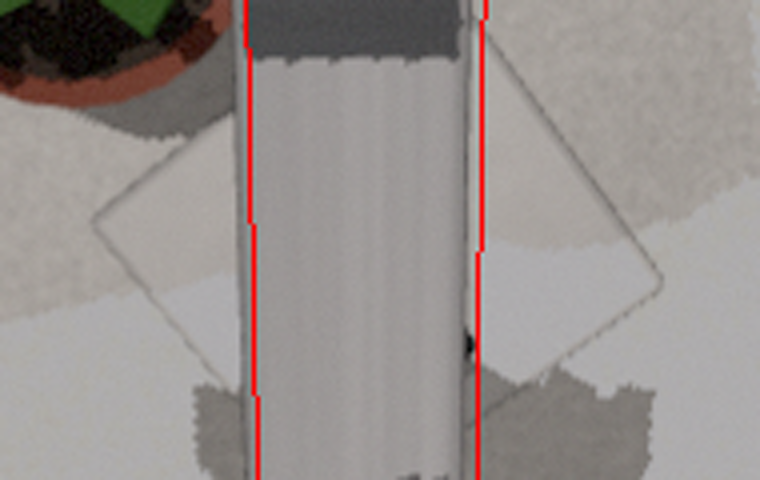

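```bash
python3 - <<'E'
from h import *
q=[-0.399,-0.584,-0.399,0.584];T=np.eye(4);T[:3,:3]=R.from_quat([q[1],q[2],q[3],q[0]]).as_matrix();T[:3,3]=(.5341,-.1206,.3091)
p=camera_params('wrist');c=(p['K'],p['k1'],T@p['mount'])
def ang(n,a,b,off,s,c,z=.011):
    A,B=[onz(n,(off[0]+(u+.5)/s-.5,off[1]+(v+.5)/s-.5),z,c)[:2] for u,v in(a,b)]
    d=B-A;t=np.arctan2(d[1],d[0]);return np.round(A,4),np.round(B,4),round(t%(np.pi/2)+np.pi/2,4)
o=(230,140)
for a,b in(((93,220),(230,385)),((490,35),(640,250)),((655,288),(470,425)),((93,220),(230,115))): print('w',*ang('wrist',a,b,o,4,c))
o=(200,270);c=cw('side')
for a,b in(((195,312),(410,405)),((432,405),(600,200))): print('s',*ang('side',a,b,o,6,c))
E
```

```text
w [ 0.4599 -0.0901] [ 0.4784 -0.1532] 1.855
w [ 0.5902 -0.0827] [ 0.6113 -0.159 ] 1.8401
w [ 0.6119 -0.172 ] [ 0.5439 -0.1929] 1.8695
w [ 0.4599 -0.0901] [ 0.5107 -0.0764] 1.8358
s [ 0.5378 -0.1966] [ 0.6134 -0.176 ] 1.8369
s [ 0.618  -0.1715] [ 0.5882 -0.0727] 1.8632
```

```bash
python3 -m handwheel '[{"jaw":0.8,"tx":0,"ty":0,"tz":0,"spin":-0.04},{"jaw":0.8,"tx":0,"ty":0,"tz":0,"spin":-0.04},{"jaw":0.8,"tx":0,"ty":0,"tz":0,"spin":-0.03},{"jaw":0.8,"tx":0,"ty":0,"tz":0,"spin":0}]' && python3 -c "
from h import *
rep()"; python3 -m handwheel '[{"jaw":0.8,"tx":-0.1,"ty":0,"tz":0,"spin":0},{"jaw":0.8,"tx":-0.1,"ty":0,"tz":0,"spin":0},{"jaw":0.8,"tx":-0.1,"ty":0,"tz":0,"spin":0},{"jaw":0.8,"tx":-0.1,"ty":0,"tz":0,"spin":0}]' && python3 -c "
from h import *
rep()"
```

```text
time_s: 8.43
position: [0.5335, -0.1211, 0.2912]
orientation: [0.567, 0.425, 0.565, -0.424]
force: [-3.7, 3.6, 3.9]
width: 0.0328
t 8.43 p [ 0.5335 -0.1211  0.2912] w 0.0328 F [-3.7  3.6  3.9] T [0.69 1.47 0.11] q6 [-0.22  0.1   0.3   1.76 -0.    1.06]
y ang 0.2841 xaxis [ 0.003 -0.001 -1.   ] z [ 0.28  -0.96   0.001]
time_s: 8.77
position: [0.5334, -0.1211, 0.2924]
orientation: [0.565, 0.424, 0.566, -0.425]
force: [-3.6, 3.3, -14.3]
width: 0.033
t 8.77 p [ 0.5334 -0.1211  0.2924] w 0.033 F [ -3.6   3.3 -14.3] T [0.72 0.44 0.04] q6 [-0.22  0.11  0.3   1.77  0.    1.06]
y ang 0.2826 xaxis [-0.002  0.001 -1.   ] z [ 0.279 -0.96  -0.001]
```

```bash
for i in 1; do python3 -m handwheel '[{"jaw":0.8,"tx":-0.05,"ty":0,"tz":0,"spin":0},{"jaw":0.8,"tx":-0.05,"ty":0,"tz":0,"spin":0},{"jaw":0.8,"tx":0,"ty":0,"tz":0,"spin":0}]'; done; python3 -c "
from h import *
rep()"; python3 -m handwheel '[{"jaw":0.8,"tx":-0.05,"ty":0,"tz":0,"spin":0},{"jaw":0.8,"tx":-0.05,"ty":0,"tz":0,"spin":0},{"jaw":0.8,"tx":0,"ty":0,"tz":0,"spin":0}]'; python3 -c "
from h import *
rep()"
```

```text
time_s: 9.02
position: [0.5334, -0.1211, 0.2938]
orientation: [0.565, 0.424, 0.566, -0.425]
force: [-3.6, 4.2, -12.5]
width: 0.0329
t 9.02 p [ 0.5334 -0.1211  0.2938] w 0.0329 F [ -3.6   4.2 -12.5] T [0.72 0.63 0.03] q6 [-0.22  0.11  0.31  1.77  0.    1.06]
y ang 0.2827 xaxis [-0.001  0.    -1.   ] z [ 0.279 -0.96  -0.001]
time_s: 9.27
position: [0.5334, -0.1211, 0.2948]
orientation: [0.565, 0.424, 0.566, -0.425]
force: [-3.6, 4.4, -13.3]
width: 0.033
t 9.27 p [ 0.5334 -0.1211  0.2948] w 0.033 F [ -3.6   4.4 -13.3] T [ 0.68  0.69 -0.02] q6 [-0.22  0.11  0.31  1.77  0.    1.06]
y ang 0.2828 xaxis [-0.001  0.    -1.   ] z [ 0.279 -0.96  -0.001]
```

```bash
python3 -m handwheel '[{"jaw":0.8,"tx":-0.05,"ty":0,"tz":0,"spin":0},{"jaw":0.8,"tx":-0.05,"ty":0,"tz":0,"spin":0},{"jaw":0.8,"tx":0,"ty":0,"tz":0,"spin":0}]'; python3 -m handwheel '[{"jaw":0.8,"tx":-0.05,"ty":0,"tz":0,"spin":0},{"jaw":0.8,"tx":0,"ty":0,"tz":0,"spin":0}]' | grep -E "pos|force"
```

```text
time_s: 9.52
position: [0.5334, -0.1211, 0.296]
orientation: [0.565, 0.424, 0.566, -0.425]
force: [-3.7, 3.0, -11.2]
width: 0.0329
position: [0.5334, -0.1211, 0.2965]
force: [-3.3, 4.1, -11.2]
```

```bash
python3 -m handwheel '[{"jaw":0.8,"tx":-0.05,"ty":0,"tz":0,"spin":0},{"jaw":0.8,"tx":0,"ty":0,"tz":0,"spin":0}]' | grep -E "pos|force"
```

```text
position: [0.5334, -0.1211, 0.2971]
force: [-3.4, 3.3, -9.9]
```

```bash
python3 -m handwheel '[{"jaw":0.8,"tx":-0.05,"ty":0,"tz":0,"spin":0},{"jaw":0.8,"tx":0,"ty":0,"tz":0,"spin":0}]' | grep -E "pos|force"
```

```text
position: [0.5334, -0.1211, 0.2978]
force: [-4.2, 4.2, -9.4]
```

```bash
python3 -m handwheel '[{"jaw":0.8,"tx":-0.05,"ty":0,"tz":0,"spin":0},{"jaw":0.8,"tx":0,"ty":0,"tz":0,"spin":0}]' | grep -E "pos|force"; python3 -c "
from h import *
rep()"
```

```text
position: [0.5335, -0.1211, 0.2985]
force: [-3.2, 5.0, -7.9]
t 10.18 p [ 0.5335 -0.1211  0.2985] w 0.033 F [-3.2  5.  -7.9] T [ 0.76  1.   -0.03] q6 [-0.22  0.11  0.32  1.78  0.    1.06]
y ang 0.2828 xaxis [-0.  0. -1.] z [ 0.279 -0.96  -0.   ]
```

```bash
python3 -m handwheel '[{"jaw":0.8,"tx":-0.05,"ty":0,"tz":0,"spin":0},{"jaw":0.8,"tx":0,"ty":0,"tz":0,"spin":0}]' | grep -E "pos|force"
```

```text
position: [0.5334, -0.1211, 0.2992]
force: [-5.0, 4.6, -6.2]
```

```bash
python3 -m handwheel '[{"jaw":0.8,"tx":-0.05,"ty":0,"tz":0,"spin":0},{"jaw":0.8,"tx":0,"ty":0,"tz":0,"spin":0}]' | grep -E "pos|force"
```

```text
position: [0.5334, -0.1211, 0.2995]
force: [-4.3, 3.9, -9.2]
```

```bash
python3 -m handwheel '[{"jaw":0.8,"tx":-0.05,"ty":0,"tz":0,"spin":0},{"jaw":0.8,"tx":0,"ty":0,"tz":0,"spin":0}]' | grep -E "pos|force"; python3 -c "
from h import *
rep()
im=read_camera('side');cv2.imwrite('pics/s5c.png',cv2.resize(im[205:325,215:315],None,fx=5,fy=5,interpolation=2))
print([(d['score'],d['at']) for d in outline_of('button','side')])"
```

```text
position: [0.5334, -0.1211, 0.2997]
force: [-3.8, 3.6, -9.3]
t 10.68 p [ 0.5334 -0.1211  0.2997] w 0.0333 F [-3.8  3.6 -9.3] T [ 0.72  0.77 -0.03] q6 [-0.22  0.11  0.32  1.78  0.    1.06]
y ang 0.2828 xaxis [-0.001  0.    -1.   ] z [ 0.279 -0.96  -0.   ]
[]
```

View pics/s5c.png

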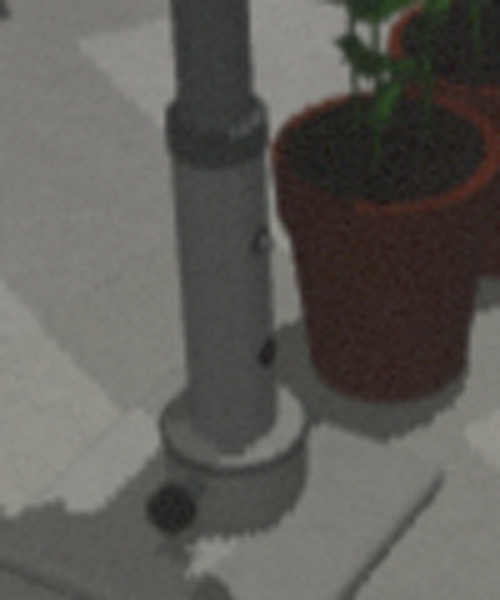

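```bash
python3 - <<'E'
from h import *
b=cv2.imread('pics/side4.png');a=read_camera('side')
cv2.imwrite('pics/side5.png',a)
w=np.hstack([x[240:290,250:285] for x in(b,a)])
w=cv2.convertScaleAbs(w,alpha=1.6)
cv2.imwrite('pics/cmp.png',cv2.resize(w,None,fx=11,fy=11,interpolation=0))
ax=np.array([.534,-.122]);
for r in(.014,.0165,.0205):
  print(r,proj('side',[*(ax+r*np.array([np.sin(1.855),-np.cos(1.855)])),.132]))
rep()
E
```

```text
0.014 [[265.25449973 252.17671028]]
0.0165 [[266.44725567 252.56673074]]
0.0205 [[268.36199518 253.19276735]]
t 10.83 p [ 0.5334 -0.1211  0.2997] w 0.0332 F [ -4.3   2.9 -10.6] T [ 0.69  0.82 -0.  ] q6 [-0.22  0.11  0.32  1.78  0.    1.06]
y ang 0.2828 xaxis [-0.  0. -1.] z [ 0.279 -0.96  -0.   ]
```

View pics/cmp.png

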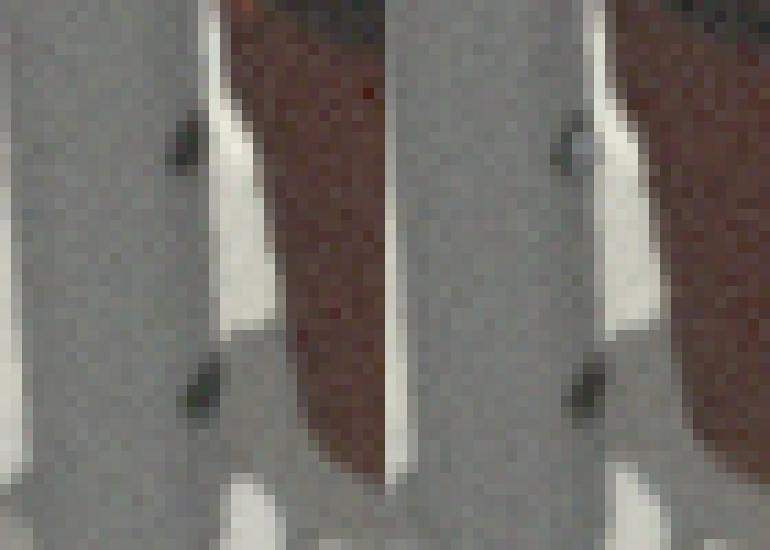

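```bash
python3 -m handwheel '[{"jaw":0.8,"tx":0.05,"ty":0,"tz":0,"spin":0},{"jaw":0.8,"tx":0.05,"ty":0,"tz":0,"spin":0},{"jaw":0.8,"tx":0,"ty":0,"tz":0,"spin":0}]' | grep -E "pos|force"
```

```text
position: [0.5334, -0.1211, 0.2997]
force: [-3.6, 4.3, -3.8]
```

```bash
python3 -m handwheel '[{"jaw":0.8,"tx":0.05,"ty":0,"tz":0,"spin":0},{"jaw":0.8,"tx":0.05,"ty":0,"tz":0,"spin":0},{"jaw":0.8,"tx":0,"ty":0,"tz":0,"spin":0}]' | grep -E "pos|force"
```

```text
position: [0.5335, -0.1211, 0.2996]
force: [-4.2, 4.6, 1.6]
```

```bash
python3 -m handwheel '[{"jaw":0.8,"tx":0.05,"ty":0,"tz":0,"spin":0},{"jaw":0.8,"tx":0.05,"ty":0,"tz":0,"spin":0},{"jaw":0.8,"tx":0,"ty":0,"tz":0,"spin":0}]' | grep -E "pos|force"
```

```text
position: [0.5335, -0.1211, 0.2992]
force: [-5.4, 5.1, 6.4]
```

```bash
python3 -m handwheel '[{"jaw":0.8,"tx":0.05,"ty":0,"tz":0,"spin":0},{"jaw":0.8,"tx":0,"ty":0,"tz":0,"spin":0}]' | grep -E "pos|force"
```

```text
position: [0.5335, -0.1211, 0.2991]
force: [-5.2, 4.5, 7.3]
```

```bash
python3 -m handwheel '[{"jaw":0.8,"tx":0.05,"ty":0,"tz":0,"spin":0},{"jaw":0.8,"tx":0,"ty":0,"tz":0,"spin":0}]' | grep -E "pos|force"
```

```text
position: [0.5335, -0.1211, 0.2989]
force: [-5.3, 4.7, 9.0]
```

```bash
python3 -m handwheel '[{"jaw":0.8,"tx":0.04,"ty":0,"tz":0,"spin":0},{"jaw":0.8,"tx":0,"ty":0,"tz":0,"spin":0}]' | grep -E "pos|force"; python3 -m handwheel '[{"jaw":0.8,"tx":-0.1,"ty":0,"tz":0,"spin":0},{"jaw":0.8,"tx":-0.1,"ty":0,"tz":0,"spin":0},{"jaw":0.8,"tx":0,"ty":0,"tz":0,"spin":0}]' | grep -E "pos|force"; python3 -c "
from h import *
rep()
a=read_camera('side');cv2.imwrite('pics/side6.png',a);w=cv2.convertScaleAbs(a[240:290,250:285],alpha=1.6)
cv2.imwrite('pics/cmp6.png',cv2.resize(w,None,fx=11,fy=11,interpolation=0))"
```

```text
position: [0.5335, -0.1211, 0.2989]
force: [-4.9, 5.9, 11.8]
position: [0.5335, -0.1211, 0.299]
force: [-4.8, 4.4, -0.4]
t 12.33 p [ 0.5335 -0.1211  0.299 ] w 0.0332 F [-4.8  4.4 -0.4] T [ 0.77  1.45 -0.01] q6 [-0.22  0.11  0.32  1.78  0.    1.06]
y ang 0.2828 xaxis [ 0.002 -0.    -1.   ] z [ 0.279 -0.96   0.001]
```

View pics/cmp6.png

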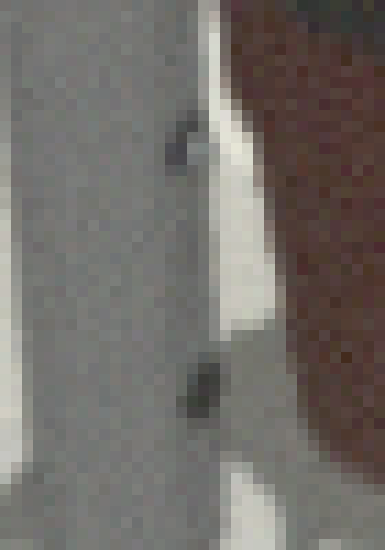

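```bash
python3 -m handwheel '[{"jaw":0.8,"tx":0,"ty":0,"tz":0,"spin":-0.02},{"jaw":0.8,"tx":0,"ty":0,"tz":0,"spin":-0.02},{"jaw":0.8,"tx":0,"ty":0,"tz":0,"spin":0}]' >/dev/null; python3 -c "
from h import *
rep()"
```

```text
t 12.63 p [ 0.5335 -0.1211  0.299 ] w 0.0332 F [-4.3  4.7 -0.4] T [0.81 1.5  0.04] q6 [-0.22  0.11  0.32  1.78  0.    1.02]
y ang 0.3241 xaxis [ 0.002 -0.    -1.   ] z [ 0.318 -0.948  0.001]
```

```bash
python3 -m handwheel '[{"jaw":0.8,"tx":0,"ty":0,"tz":0,"spin":-0.02},{"jaw":0.8,"tx":0,"ty":0,"tz":0,"spin":0},{"jaw":0.8,"tx":0,"ty":0,"tz":0,"spin":0}]' >/dev/null; python3 -c "
from h import *
rep()"
```

```text
t 12.88 p [ 0.5335 -0.1211  0.299 ] w 0.0329 F [-4.1  5.   0.2] T [0.78 1.45 0.08] q6 [-0.22  0.11  0.32  1.78  0.    1.  ]
y ang 0.343 xaxis [ 0.002 -0.    -1.   ] z [ 0.336 -0.942  0.001]
```

```bash
python3 -m handwheel '[{"jaw":0.8,"tx":0,"ty":0,"tz":0,"spin":-0.015},{"jaw":0.8,"tx":0,"ty":0,"tz":0,"spin":0},{"jaw":0.8,"tx":0,"ty":0,"tz":0,"spin":0}]' >/dev/null; python3 -c "
from h import *
rep()"
```

```text
t 13.13 p [ 0.5335 -0.1211  0.299 ] w 0.0331 F [-5.4  4.  -0.9] T [0.87 1.4  0.02] q6 [-0.22  0.11  0.32  1.78  0.    0.99]
y ang 0.358 xaxis [ 0.002 -0.    -1.   ] z [ 0.35  -0.937  0.001]
```

```bash
python3 -m handwheel '[{"jaw":0.8,"tx":0,"ty":0,"tz":0,"spin":-0.015},{"jaw":0.8,"tx":0,"ty":0,"tz":0,"spin":0},{"jaw":0.8,"tx":0,"ty":0,"tz":0,"spin":0}]' >/dev/null; python3 -c "
from h import *
rep()"
```

```text
t 13.38 p [ 0.5335 -0.1211  0.299 ] w 0.0329 F [-3.5  4.3 -0.7] T [0.75 1.44 0.08] q6 [-0.22  0.11  0.32  1.78  0.    0.97]
y ang 0.373 xaxis [ 0.002 -0.    -1.   ] z [ 0.364 -0.931  0.001]
```

```bash
python3 -m handwheel '[{"jaw":0.8,"tx":0,"ty":0,"tz":0,"spin":0.03},{"jaw":0.8,"tx":0,"ty":0,"tz":0,"spin":0.03},{"jaw":0.8,"tx":0,"ty":0,"tz":0,"spin":0.03},{"jaw":0.8,"tx":0,"ty":0,"tz":0,"spin":0}]' >/dev/null; python3 -c "
from h import *
rep()"
```

```text
t 13.72 p [ 0.5335 -0.1211  0.299 ] w 0.0332 F [-3.9  4.5  0.4] T [ 0.84  1.45 -0.06] q6 [-0.22  0.11  0.32  1.78  0.    1.07]
y ang 0.2809 xaxis [ 0.002 -0.    -1.   ] z [ 0.277 -0.961  0.001]
```

```bash
python3 -m handwheel '[{"jaw":0.8,"tx":0,"ty":0,"tz":0,"spin":0.02},{"jaw":0.8,"tx":0,"ty":0,"tz":0,"spin":0.01},{"jaw":0.8,"tx":0,"ty":0,"tz":0,"spin":0}]' >/dev/null; python3 -c "
from h import *
rep()"
```

```text
t 13.97 p [ 0.5335 -0.1211  0.299 ] w 0.0332 F [-4.9  4.1 -0.3] T [ 0.82  1.46 -0.09] q6 [-0.22  0.11  0.32  1.78  0.    1.1 ]
y ang 0.2521 xaxis [ 0.002 -0.    -1.   ] z [ 0.249 -0.968  0.001]
```

```bash
python3 -m handwheel '[{"jaw":0.8,"tx":0,"ty":0,"tz":0,"spin":0.02},{"jaw":0.8,"tx":0,"ty":0,"tz":0,"spin":0},{"jaw":0.8,"tx":0,"ty":0,"tz":0,"spin":0}]' >/dev/null; python3 -c "
from h import *
rep()"
```

```text
t 14.22 p [ 0.5335 -0.1211  0.299 ] w 0.033 F [-5.2  3.6 -0.1] T [ 0.83  1.43 -0.11] q6 [-0.22  0.11  0.32  1.78  0.    1.12]
y ang 0.2325 xaxis [ 0.002 -0.    -1.   ] z [ 0.23  -0.973  0.001]
```

```bash
python3 -m handwheel '[{"jaw":0.8,"tx":0,"ty":0,"tz":0,"spin":0.015},{"jaw":0.8,"tx":0,"ty":0,"tz":0,"spin":0},{"jaw":0.8,"tx":0,"ty":0,"tz":0,"spin":0}]' >/dev/null; python3 -c "
from h import *
rep()"
```

```text
t 14.47 p [ 0.5334 -0.1211  0.299 ] w 0.0332 F [-4.9  4.2  1. ] T [ 0.77  1.47 -0.08] q6 [-0.22  0.11  0.32  1.78  0.    1.13]
y ang 0.2177 xaxis [ 0.002 -0.    -1.   ] z [ 0.216 -0.976  0.001]
```

```bash
python3 -m handwheel '[{"jaw":0.8,"tx":0,"ty":0,"tz":0,"spin":0.015},{"jaw":0.8,"tx":0,"ty":0,"tz":0,"spin":0},{"jaw":0.8,"tx":0,"ty":0,"tz":0,"spin":0}]' >/dev/null; python3 -c "
from h import *
rep()"
```

```text
t 14.72 p [ 0.5335 -0.1211  0.2989] w 0.033 F [-4.8  4.6  0.3] T [0.83 1.45 0.02] q6 [-0.22  0.11  0.32  1.78  0.    1.14]
y ang 0.2026 xaxis [ 0.002 -0.    -1.   ] z [ 0.201 -0.98   0.001]
```

```bash
python3 -m handwheel '[{"jaw":0.8,"tx":0,"ty":0,"tz":0,"spin":-0.03},{"jaw":0.8,"tx":0,"ty":0,"tz":0,"spin":-0.03},{"jaw":0.8,"tx":0,"ty":0,"tz":0,"spin":-0.025},{"jaw":0.8,"tx":-0.1,"ty":0,"tz":0,"spin":0},{"jaw":0.8,"tx":-0.1,"ty":0,"tz":0,"spin":0}]' | grep -E "pos|force"; python3 -m handwheel '[{"jaw":0.8,"tx":-0.05,"ty":0,"tz":0,"spin":0},{"jaw":0.8,"tx":0,"ty":0,"tz":0,"spin":0}]' | grep -E "pos|force"
```

```text
position: [0.5334, -0.1211, 0.2996]
force: [-2.9, 4.1, -12.0]
position: [0.5334, -0.1211, 0.2999]
force: [-4.9, 4.1, -11.1]
```

```bash
python3 -m handwheel '[{"jaw":0.8,"tx":-0.05,"ty":0,"tz":0,"spin":0},{"jaw":0.8,"tx":0,"ty":0,"tz":0,"spin":0}]' | grep -E "pos|force"
```

```text
position: [0.5334, -0.1211, 0.3002]
force: [-4.4, 3.5, -11.1]
```

```bash
python3 -m handwheel '[{"jaw":0.8,"tx":-0.05,"ty":0,"tz":0,"spin":0},{"jaw":0.8,"tx":0,"ty":0,"tz":0,"spin":0}]' | grep -E "pos|force"
```

```text
position: [0.5334, -0.1211, 0.3006]
force: [-3.9, 4.2, -11.4]
```

```bash
python3 -m handwheel '[{"jaw":0.8,"tx":-0.05,"ty":0,"tz":0,"spin":0},{"jaw":0.8,"tx":0,"ty":0,"tz":0,"spin":0}]' | grep -E "pos|force"
```

```text
position: [0.5334, -0.1211, 0.3011]
force: [-3.8, 4.5, -12.4]
```

```bash
python3 -m handwheel '[{"jaw":0.8,"tx":-0.05,"ty":0,"tz":0,"spin":0},{"jaw":0.8,"tx":0,"ty":0,"tz":0,"spin":0}]' | grep -E "pos|force"
```

```text
position: [0.5334, -0.1211, 0.3016]
force: [-3.2, 4.1, -11.1]
```

```bash
python3 -m handwheel '[{"jaw":0.8,"tx":-0.03,"ty":0,"tz":0,"spin":0},{"jaw":0.8,"tx":0,"ty":0,"tz":0,"spin":0}]' | grep -E "pos|force"
```

```text
position: [0.5335, -0.1211, 0.3019]
force: [-3.6, 4.2, -11.6]
```

```bash
python3 - <<'E'
from h import *
rep()
a=read_camera('side');cv2.imwrite('pics/side7.png',a)
w=np.hstack([cv2.imread(f)[240:290,250:285] for f in('pics/side5.png','pics/side6.png','pics/side7.png')]);w=cv2.convertScaleAbs(w,alpha=1.6)
cv2.imwrite('pics/cmp7.png',cv2.resize(w,None,fx=7,fy=11,interpolation=0))
E
```

```text
t 16.13 p [ 0.5335 -0.1211  0.3019] w 0.0331 F [ -3.6   4.2 -11.6] T [0.73 0.69 0.08] q6 [-0.22  0.12  0.33  1.79  0.    1.06]
y ang 0.2878 xaxis [-0.001  0.    -1.   ] z [ 0.284 -0.959 -0.001]
```

View pics/cmp7.png

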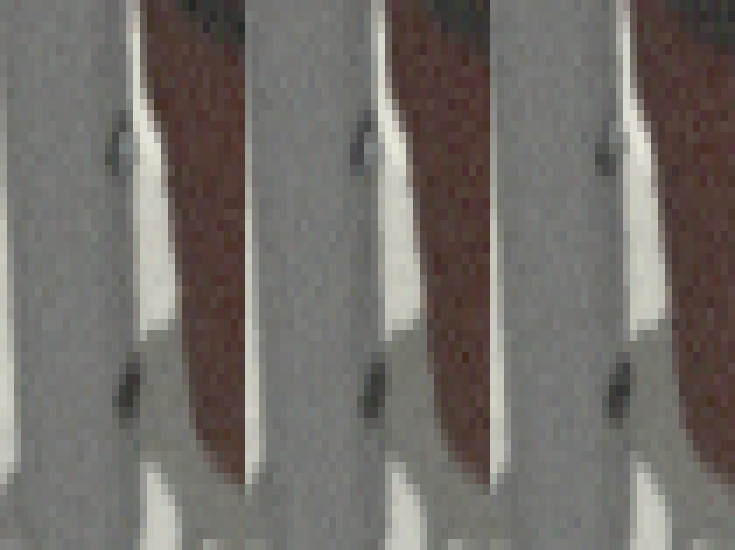

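```bash
python3 -m handwheel '[{"jaw":0.8,"tx":-0.04,"ty":0,"tz":0,"spin":0},{"jaw":0.8,"tx":0,"ty":0,"tz":0,"spin":0}]' | grep -E "pos|force"
```

```text
position: [0.5334, -0.1211, 0.3023]
force: [-3.9, 4.0, -12.1]
```

```bash
python3 -m handwheel '[{"jaw":0.8,"tx":0,"ty":0,"tz":0,"spin":0},{"jaw":0.8,"tx":0,"ty":0,"tz":0,"spin":0}]' | grep -E "pos|force"
```

```text
position: [0.5334, -0.1211, 0.3023]
force: [-3.8, 4.0, -12.7]
```

```bash
python3 - <<'E'
from h import *
rep()
a=read_camera('wrist');cv2.imwrite('pics/w8.png',a);b=cv2.imread('pics/wrist4.png')
for r in(200,240,280):
    for n,x in(('b',b),('a',a)):
        g=cv2.GaussianBlur(cv2.cvtColor(x,6).astype(float),(0,0),1)[r-6:r+7].mean(0)
        d=np.diff(g);i=[250+np.argmax(abs(d[250:290])),350+np.argmax(abs(d[350:390]))];print(r,n,i)
pts=cv2.goodFeaturesToTrack(cv2.cvtColor(b,6),60,.02,6,mask=cv2.rectangle(np.zeros((480,640),np.uint8),(258,0),(380,200),255,-1))
q,st,_=cv2.calcOpticalFlowPyrLK(cv2.cvtColor(b,6),cv2.cvtColor(a,6),pts,None)
ok=st[:,0]==1;M,inl=cv2.estimateAffinePartial2D(pts[ok],q[ok]);print(M,inl.sum(),len(inl))
S=[cv2.imread(f'pics/side{k}.png') for k in(4,5,6)]+[read_camera('side')];cv2.imwrite('pics/side8.png',S[3])
m=cv2.rectangle(np.zeros((480,640),np.uint8),(280,120),(440,175),255,-1)
for k in range(1,4):
    g0,g1=[cv2.cvtColor(S[j],6) for j in(2,k)]
    p=cv2.goodFeaturesToTrack(g0,60,.02,5,mask=m);q,st,_=cv2.calcOpticalFlowPyrLK(g0,g1,p,None);print(k,np.median((q-p)[st[:,0]==1],axis=0))
E
```

```text
t 16.52 p [ 0.5334 -0.1211  0.3023] w 0.0328 F [ -3.8   4.  -12.7] T [0.72 0.71 0.05] q6 [-0.22  0.12  0.33  1.79  0.    1.06]
y ang 0.2879 xaxis [-0.001  0.    -1.   ] z [ 0.284 -0.959 -0.001]
200 b [np.int64(265), np.int64(373)]
200 a [np.int64(264), np.int64(373)]
240 b [np.int64(266), np.int64(371)]
240 a [np.int64(268), np.int64(371)]
280 b [np.int64(270), np.int64(369)]
280 a [np.int64(270), np.int64(369)]
[[ 0.98912379 -0.01193899  4.6682725 ]
 [ 0.01193899  0.98912379 -2.52388956]] 16 59
1 [[ 0.01005554 -0.00887299]]
2 [[0. 0.]]
3 [[ 0.00654602 -0.00502777]]
```

```bash
python3 - <<'E'
from h import *
S={k:cv2.cvtColor(cv2.imread(f'pics/side{k}.png'),6).astype(np.float32) for k in(4,5,6,7,8)}
for x0,y0,x1,y1 in((330,120,440,185),(215,140,245,185),(245,210,275,235)):
    w=cv2.createHanningWindow((x1-x0,y1-y0),cv2.CV_32F)
    print((x0,y0),[(k,np.round(cv2.phaseCorrelate(S[6][y0:y1,x0:x1],S[k][y0:y1,x0:x1],w),2).tolist()) for k in S])
im=[cv2.imread(f'pics/side{k}.png')[120:185,360:450] for k in(5,6,8)]
cv2.imwrite('pics/end.png',cv2.resize(np.vstack(im),None,fx=3,fy=3,interpolation=0))
print(proj('side',[[.44,.2,.30],[.44,.2,.3033]]))
E
```

```text
Traceback (most recent call last):
ValueError: setting an array element with a sequence. The requested array has an inhomogeneous shape after 1 dimensions. The detected shape was (2,) + inhomogeneous part.
```

```bash
python3 - <<'E'
from h import *
S={k:cv2.cvtColor(cv2.imread(f'pics/side{k}.png'),6).astype(np.float32) for k in(4,5,6,7,8)}
rowedge={}
print(proj('side',[[.44,.2,.30],[.44,.2,.3033]]))
# subpixel vertical intensity profile of bar edges at some columns: fit shift by min SSD in strips
from scipy.ndimage import shift
from scipy.optimize import minimize_scalar
for c in(225,235,300,330,360,390,410):
    out=[]
    for k in S:
        A=S[6][130:190,c-4:c+5];B=S[k]
        out.append((k,round(minimize_scalar(lambda t:((shift(B,(t,0),order=1)[130:190,c-4:c+5]-A)**2).sum(),bounds=(-6,6),method='bounded').x,2)))
    print(c,out)
im=[cv2.imread(f'pics/side{k}.png')[120:185,210:460] for k in(5,6,8)]
cv2.imwrite('pics/end.png',cv2.resize(np.vstack(im),None,fx=3,fy=3,interpolation=0))
E
```

```text
[[341.36781389 109.27064916]
 [341.44551937 107.75708246]]
225 [(4, np.float64(-4.48)), (5, np.float64(0.49)), (6, np.float64(-0.0)), (7, np.float64(1.82)), (8, np.float64(2.39))]
235 [(4, np.float64(-4.62)), (5, np.float64(0.43)), (6, np.float64(0.0)), (7, np.float64(1.7)), (8, np.float64(1.84))]
300 [(4, np.float64(-1.4)), (5, np.float64(0.15)), (6, np.float64(0.0)), (7, np.float64(0.53)), (8, np.float64(0.57))]
330 [(4, np.float64(-0.04)), (5, np.float64(-0.02)), (6, np.float64(-0.0)), (7, np.float64(-0.02)), (8, np.float64(-0.02))]
360 [(4, np.float64(-0.05)), (5, np.float64(-0.03)), (6, np.float64(-0.0)), (7, np.float64(-0.04)), (8, np.float64(-0.05))]
390 [(4, np.float64(-0.02)), (5, np.float64(-0.03)), (6, np.float64(0.0)), (7, np.float64(-0.03)), (8, np.float64(-0.03))]
410 [(4, np.float64(0.06)), (5, np.float64(-0.05)), (6, np.float64(-0.0)), (7, np.float64(-0.06)), (8, np.float64(-0.05))]
```

View pics/end.png

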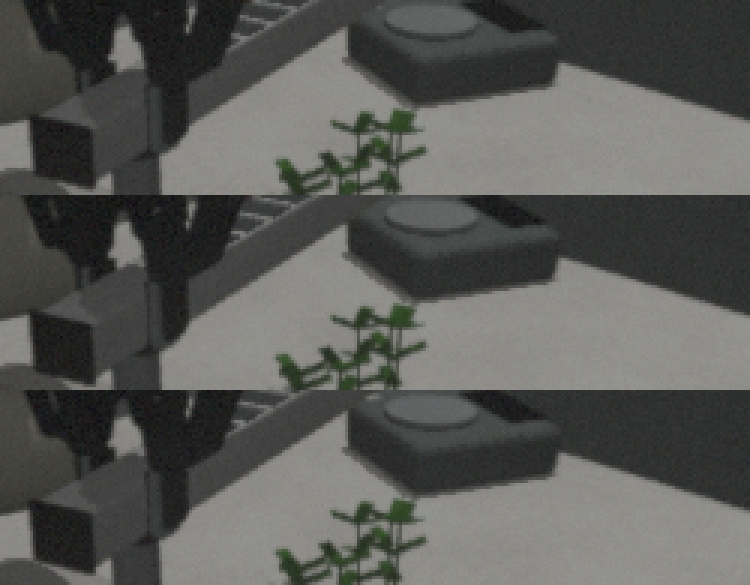

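```bash
python3 - <<'E'
import cv2,numpy as np
w=np.hstack([cv2.imread(f'pics/side{k}.png')[245:262,256:276] for k in(4,5,6,7,8)]);w=cv2.convertScaleAbs(w,alpha=1.6)
cv2.imwrite('pics/cmp8.png',cv2.resize(w,None,fx=7,fy=14,interpolation=0))
E
python3 -m handwheel '[{"jaw":0.8,"tx":-0.04,"ty":0,"tz":0,"spin":0},{"jaw":0.8,"tx":0,"ty":0,"tz":0,"spin":0}]' | grep -E "pos|force"
```

```text
position: [0.5334, -0.1211, 0.3025]
force: [-3.1, 3.6, -12.8]
```

View pics/cmp8.png

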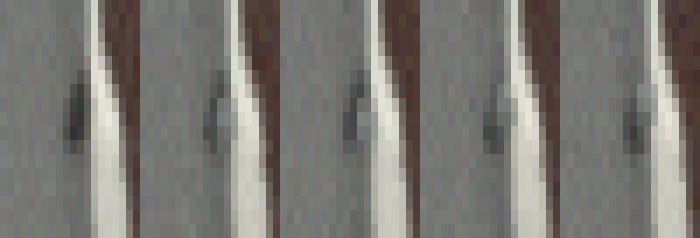

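```bash
python3 -m handwheel '[{"jaw":0.8,"tx":-0.04,"ty":0,"tz":0,"spin":0},{"jaw":0.8,"tx":0,"ty":0,"tz":0,"spin":0}]' | grep -E "pos|force"
```

```text
position: [0.5334, -0.1211, 0.3027]
force: [-3.2, 3.9, -14.2]
```

```bash
python3 -m handwheel '[{"jaw":0.8,"tx":-0.04,"ty":0,"tz":0,"spin":0},{"jaw":0.8,"tx":0,"ty":0,"tz":0,"spin":0}]' | grep -E "pos|force"; python3 -c "
from h import *
rep()"
```

```text
position: [0.5334, -0.1211, 0.3028]
force: [-4.6, 3.1, -16.3]
t 17.12 p [ 0.5334 -0.1211  0.3028] w 0.0329 F [ -4.6   3.1 -16.3] T [0.73 0.46 0.1 ] q6 [-0.22  0.12  0.33  1.79  0.    1.06]
y ang 0.2878 xaxis [-0.002  0.001 -1.   ] z [ 0.284 -0.959 -0.001]
```

```bash
python3 -m handwheel '[{"jaw":0.8,"tx":0.1,"ty":0,"tz":0,"spin":0},{"jaw":0.8,"tx":0.1,"ty":0,"tz":0,"spin":0},{"jaw":0.8,"tx":0.1,"ty":0,"tz":0,"spin":0},{"jaw":0.8,"tx":0.05,"ty":0,"tz":0,"spin":0},{"jaw":0.8,"tx":0,"ty":0,"tz":0,"spin":0}]' | grep -E "pos|force"
```

```text
position: [0.5335, -0.1211, 0.3021]
force: [-4.7, 5.1, 3.0]
```

```bash
python3 -m handwheel '[{"jaw":0.8,"tx":0.05,"ty":0,"tz":0,"spin":0},{"jaw":0.8,"tx":0.05,"ty":0,"tz":0,"spin":0},{"jaw":0.8,"tx":0,"ty":0,"tz":0,"spin":0}]' | grep -E "pos|force"
```

```text
position: [0.5335, -0.1211, 0.3014]
force: [-5.7, 4.1, 3.2]
```

```bash
python3 -m handwheel '[{"jaw":0.8,"tx":0.05,"ty":0,"tz":0,"spin":0},{"jaw":0.8,"tx":0,"ty":0,"tz":0,"spin":0},{"jaw":0.8,"tx":-0.06,"ty":0,"tz":0,"spin":0},{"jaw":0.8,"tx":0,"ty":0,"tz":0,"spin":0}]' | grep -E "pos|force";python3 -m handwheel '[{"jaw":0.7,"tx":0,"ty":0,"tz":0,"spin":0},{"jaw":0.6,"tx":0,"ty":0,"tz":0,"spin":0},{"jaw":0.5,"tx":0,"ty":0,"tz":0,"spin":0},{"jaw":0.4,"tx":0,"ty":0,"tz":0,"spin":0},{"jaw":0.2,"tx":0,"ty":0,"tz":0,"spin":0}]' 40; python3 -m handwheel '[{"jaw":0,"tx":0,"ty":0,"tz":0,"spin":0},{"jaw":0,"tx":0,"ty":0,"tz":0,"spin":0},{"jaw":0,"tx":0,"ty":0,"tz":0,"spin":0}]' ; python3 -c "
from h import *
rep()
cv2.imwrite('pics/w9.png',read_camera('wrist'))"
```

```text
position: [0.5335, -0.1211, 0.3009]
force: [-5.0, 4.9, -0.6]
time_s: 18.53
position: [0.5341, -0.1216, 0.3003]
orientation: [0.567, 0.423, 0.566, -0.423]
force: [0.4, 0.7, 0.2]
width: 0.0619
time_s: 18.78
position: [0.5337, -0.1213, 0.2995]
orientation: [0.567, 0.423, 0.566, -0.423]
force: [-0.4, -0.1, 0.2]
width: 0.0854
t 18.78 p [ 0.5337 -0.1213  0.2995] w 0.0854 F [-0.4 -0.1  0.2] T [-0.   -0.03 -0.01] q6 [-0.22  0.11  0.32  1.78 -0.    1.06]
y ang 0.2879 xaxis [ 0. -0. -1.] z [ 0.284 -0.959  0.   ]
```

View pics/w9.png

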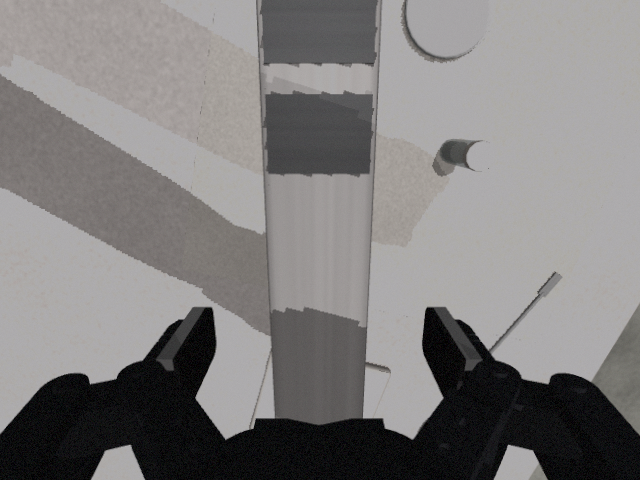

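```bash
python3 -m handwheel '[{"jaw":0,"tx":-2,"ty":0,"tz":0,"spin":0},{"jaw":0,"tx":-2,"ty":0,"tz":0,"spin":0},{"jaw":0,"tx":-2,"ty":0,"tz":0,"spin":0},{"jaw":0,"tx":-2,"ty":0,"tz":0,"spin":0},{"jaw":0,"tx":-1.5,"ty":0,"tz":0,"spin":0}]' ; python3 -m handwheel '[{"jaw":0,"tx":0,"ty":-3,"tz":0,"spin":0},{"jaw":0,"tx":0,"ty":-3,"tz":0,"spin":0},{"jaw":0,"tx":0,"ty":-3,"tz":0,"spin":0},{"jaw":0,"tx":0,"ty":-3,"tz":0,"spin":0},{"jaw":0,"tx":0,"ty":-3,"tz":0,"spin":0}]'; python3 - <<'E'
from fit import *
rep();m={}
for n in('top','side'):
    im=read_camera(n);cv2.imwrite(f'pics/{n}9.png',im);r=outline_of('lamp',n);m[n]=r[0]['region']
print(fit(m,np.array([.534,-.122,.31,1.86])))
a=cv2.imread('pics/side9.png');cv2.imwrite('pics/s9c.png',cv2.resize(a[120:320,205:405],None,fx=3,fy=3,interpolation=2))
w=np.hstack([cv2.imread(f'pics/side{k}.png')[240:290,250:285] for k in(4,9)]);w=cv2.convertScaleAbs(w,alpha=1.6)
cv2.imwrite('pics/cmp9.png',cv2.resize(w,None,fx=11,fy=11,interpolation=0))
print([(d['score'],d['at']) for d in outline_of('button','side')])
E
```

```text
time_s: 19.25
position: [0.5335, -0.1212, 0.396]
orientation: [0.567, 0.423, 0.566, -0.423]
force: [-0.5, -0.3, 0.3]
width: 0.0857
time_s: 19.67
position: [0.3885, -0.164, 0.3943]
orientation: [0.567, 0.423, 0.567, -0.423]
force: [-0.4, 0.3, 1.3]
width: 0.0858
t 19.67 p [ 0.3885 -0.164   0.3943] w 0.0858 F [-0.4  0.3  1.3] T [-0.08  0.02  0.02] q6 [-0.4  -0.1   0.31  1.98 -0.    0.88]
y ang 0.2883 xaxis [ 0. -0. -1.] z [ 0.284 -0.959  0.   ]Traceback (most recent call last):
  File "<stdin>", line 4, in <module>
IndexError: list index out of range
```

View pics/top9.png

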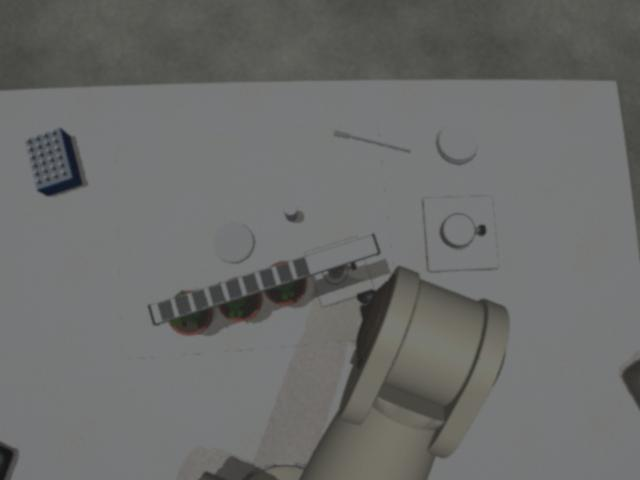

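```bash
python3 - <<'E'
from fit import *
m={}
for n in('side','top'):
    im=read_camera(n);cv2.imwrite(f'pics/{n}9.png',im)
    for q in('lamp','tube_end'):
        r=outline_of(q,n);print(n,q,[(d['score'],d['at'],d['region'].sum()) for d in r])
        if r: m[n]=r[0]['region'];break
if m: print(fit(m,np.array([.534,-.122,.31,1.86])))
a=cv2.imread('pics/side9.png');cv2.imwrite('pics/s9c.png',cv2.resize(a[120:320,205:405],None,fx=3,fy=3,interpolation=2))
w=np.hstack([cv2.imread(f'pics/side{k}.png')[240:290,250:285] for k in(4,9)]);w=cv2.convertScaleAbs(w,alpha=1.6)
cv2.imwrite('pics/cmp9.png',cv2.resize(w,None,fx=11,fy=11,interpolation=0))
t=cv2.imread('pics/top9.png')
p=(.534,-.122,.312,1.858)
P=proj('top',boxc(p))
for i,j in((1,3),(3,7),(7,5),(5,1)): cv2.line(t,*[tuple(int(round(v)) for v in P[k]) for k in(i,j)],(0,0,255),1)
cv2.imwrite('pics/t9c.png',cv2.resize(t[220:340,140:400],None,fx=3,fy=3,interpolation=0))
E
```

```text
side lamp [(0.88, [266.7, 149.1], np.int64(4505))]
top lamp [(0.68, [261.9, 280.0], np.int64(5013)), (0.54, [232.7, 243.3], np.int64(1333))]
(array([ 0.53597768, -0.12229469,  0.31070218,  1.85920513]), np.float64(852.4560560473433))
```

View pics/s9c.png

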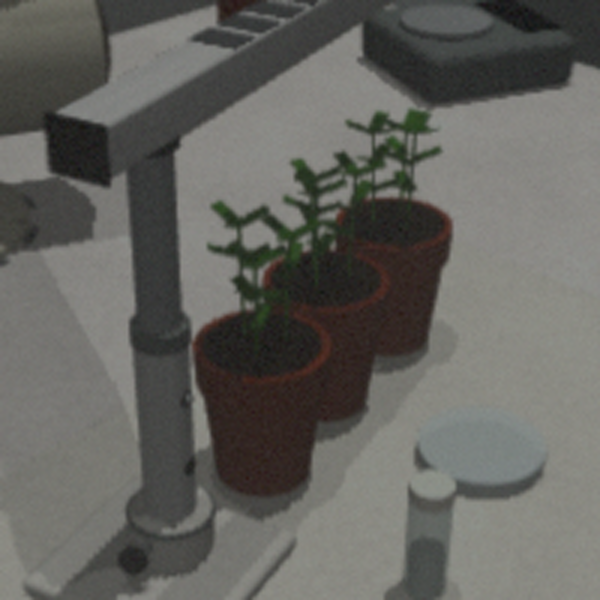

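View pics/cmp9.png

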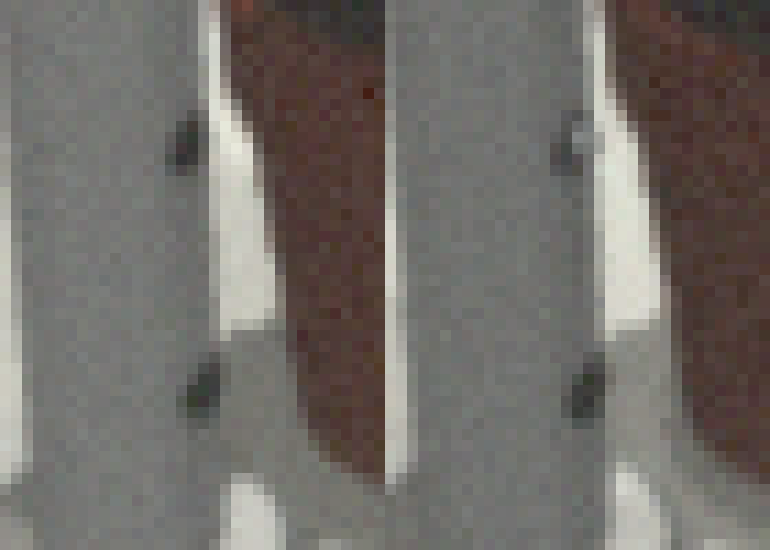

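View pics/t9c.png

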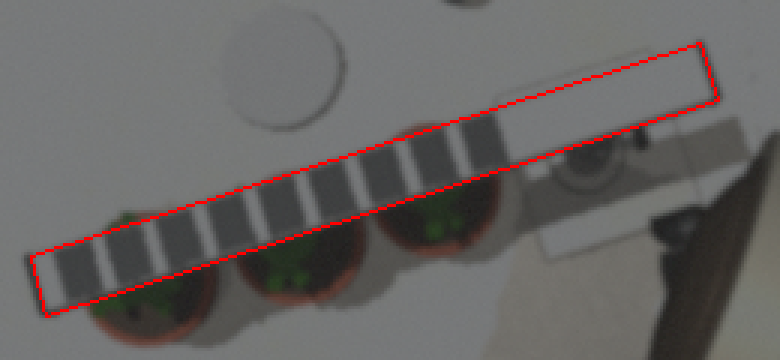

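```bash
python3 -m handwheel '[{"jaw":0,"tx":0,"ty":3,"tz":0,"spin":0},{"jaw":0,"tx":0,"ty":3,"tz":0,"spin":0},{"jaw":0,"tx":0,"ty":3,"tz":0,"spin":0},{"jaw":0,"tx":0,"ty":3,"tz":0,"spin":0},{"jaw":0,"tx":0,"ty":3,"tz":0,"spin":0}]' | grep -E "pos|force";python3 -m handwheel '[{"jaw":0,"tx":0,"ty":3,"tz":0,"spin":0},{"jaw":0,"tx":0,"ty":3,"tz":0,"spin":0},{"jaw":0,"tx":0,"ty":3,"tz":0,"spin":0},{"jaw":0,"tx":0,"ty":3,"tz":0,"spin":0},{"jaw":0,"tx":0,"ty":1,"tz":0,"spin":0}]' | grep -E "pos|force"; python3 - <<'E'
from h import *
rep()
c=cw('wrist');im=read_camera('wrist');ax=np.array([.534,-.122]);d=np.array([np.sin(1.858),-np.cos(1.858)])
print(proj('wrist',[[*(ax+r*d),z] for r,z in((.0165,.132),(.0205,.132),(.0165,.082))],c))
cv2.imwrite('pics/w10.png',im)
E
```

```text
position: [0.5356, -0.1201, 0.3935]
force: [0.2, -0.3, 0.1]
position: [0.6559, -0.0843, 0.3912]
force: [0.1, 0.4, -0.5]
t 20.9 p [ 0.6559 -0.0843  0.3912] w 0.0855 F [ 0.1  0.4 -0.5] T [-0.02 -0.06  0.05] q6 [-0.13  0.63  1.21  2.15  0.    1.15]
y ang 0.2901 xaxis [-0.004  0.001 -1.   ] z [ 0.286 -0.958 -0.002]
[[219.99556848 203.62135788]
 [223.57662914 203.62854723]
 [230.67913006 195.66938735]]
```

View pics/w10.png

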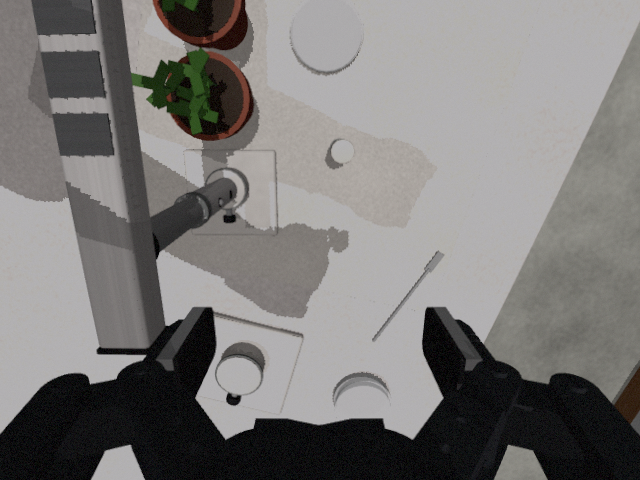

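```bash
python3 -m handwheel '[{"jaw":0,"tx":2,"ty":0,"tz":0,"spin":0},{"jaw":0,"tx":2,"ty":0,"tz":0,"spin":0},{"jaw":0,"tx":2,"ty":0,"tz":0,"spin":0},{"jaw":0,"tx":2,"ty":0,"tz":0,"spin":0},{"jaw":0,"tx":0,"ty":0,"tz":0,"spin":0}]' | grep -E "pos|force"; python3 - <<'E'
from h import *
rep()
c=cw('wrist');im=read_camera('wrist');ax=np.array([.534,-.122]);d=np.array([np.sin(1.858),-np.cos(1.858)])
p=proj('wrist',[[*(ax+r*d),z] for r,z in((.0165,.132),(.0205,.132),(.0165,.082))],c);print(p)
x,y=np.int32(p[0]);cv2.imwrite('pics/w11.png',cv2.resize(im[y-35:y+35,x-45:x+45],None,fx=8,fy=8,interpolation=2))
E
```

```text
position: [0.6517, -0.0857, 0.311]
force: [-0.2, 0.5, -0.7]
t 21.37 p [ 0.6517 -0.0857  0.311 ] w 0.0853 F [-0.2  0.5 -0.7] T [ 0.05  0.   -0.  ] q6 [-0.13  0.43  0.74  1.89 -0.    1.15]
y ang 0.2885 xaxis [-0.007  0.001 -1.   ] z [ 0.285 -0.959 -0.003]
[[201.98027142 221.47264816]
 [206.39156789 221.48174997]
 [217.32514859 209.64882118]]
```

View pics/w11.png

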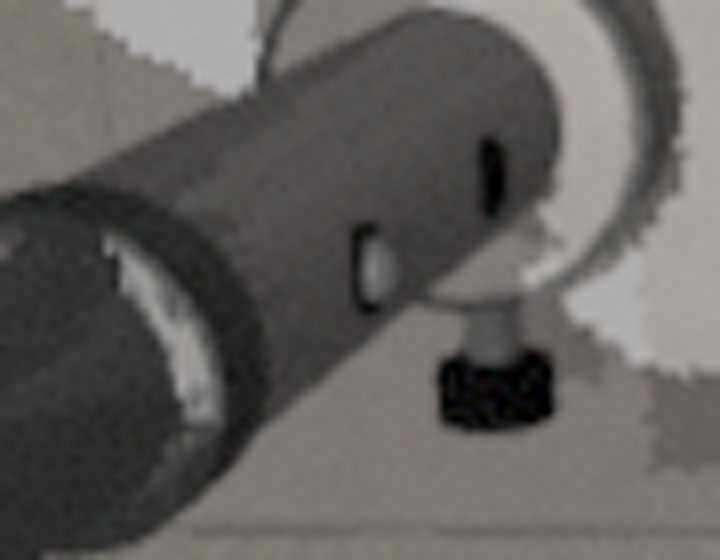

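```bash
python3 -c "
from plant import *
print(read_state()['force']); print(sign_off())"
```

```text
[-0.27984199  0.42460263  0.49795367]
the job is handed in; nothing more can be done
None
```

The lamp is locked in the upper hole, swung back in line over the pots, and handed in at about 21.5 s with the gripper clear of everything.

I gripped the bar at the tube's axis and lifted it 82 mm while it was still turned about 0.65 rad out of line. That took the button well past the lower hole. I then swung the bar in line and eased it up in 0.5 mm steps until the button entered the upper hole.

**Last checks**
- **Lock:** gentle pushes met a stop in both directions, at +12 N pushing down and −16 N pulling up. Taking off friction and weight, I estimate about 7 N on the button at most, within its 15 N limit. I set the lamp in the middle of its play before letting go.
- **Position:** the fit to the camera pictures puts the lamp 0.311 m above the bench at a yaw of 1.859 rad. The foot's yaw measured about 1.855 rad.
- **Button:** the side and wrist close-ups show its nose standing out of the upper hole, with the lower hole empty.
- **Pots, vial and dish:** in the top picture they look where they started, judged by eye.

**What did not agree**
- **Play:** the vertical play came to about 3.7 mm end to end, more than the 1 to 2 mm given unless that figure is per side.
- **Turning lock:** I turned the lamp about ±0.085 rad and met no stop, so this was not confirmed by feel.
- **Finder:** the outline finder never reported the button itself. I relied on the close-ups and the forces for that.

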